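Stopper the jars in the lever press and pack the tin

ROBOT

A 6-joint arm with a two-finger parallel gripper is mounted at the origin on the work surface. World frame = base frame: x ahead of the robot, y to its left, z up, the work surface at z = 0. Lengths are in mm, angles in rad, forces in N, time in s.
With the tool pointing down it reaches from about 400 to 925 mm from the base axis. Payload 12.5 kg.
Tool frame: the origin (TCP) lies between the finger pads; the fingertips stand 14 mm ahead of it and the grasp point (between the pads) lies 5 mm behind it; x points along the fingers, y is the direction in which the jaws open and shut, and the axes are right-handed (so a half turn about x gives the same grasp; the last joint's range is limited). The gripper opens to 95 mm and grips with 3 to 60 N. Pads are 20 mm wide; open, the fingers measure 119 mm over their backs; the gripper's body (75 mm by 180 mm) begins 59 mm behind the grasp point.
Start: joints at [1.128, 0.491, 1.559, -0, 1.092, -0.106], TCP at [206.526, 589.909, 228.661] pointing down, gripper open.
Joint ranges: [-3.1, 3.1], [-0.84, 2.19], [0.05, 2.79], [-1.13, 4.28], [0.06, 2.93], [-2.69, 2.69]. Speed limits (rad/s): [2.22, 2.22, 2.79, 3.14, 3.14, 3.14].

INTERFACE

Orientations are given as [roll, pitch, yaw] about the fixed x, y, z axes, in that order (R = Rz(yaw) Ry(pitch) Rx(roll)).
In Python, from cell import env, cams gives the robot as it stands.
- The arm moves only by the tool carry_out, never from a script. Its arguments are lists of equal length, an entry for each row: "grip": the closure, from -1 (fully open) to 1 (shut); "linear": the shift along the tool's x, y, z scaled (see below), a list of three; "turn": the turn about the tool's x scaled (see below). In form: {"grip": [grip, ...], "linear": [[tx, ty, tz], ...], "turn": [turn, ...]}. A call has 1 to 5 rows; each row shifts and turns the commanded pose from where the row before left it, along the tool's axes as they then stand; what a row does not reach is not made up. The controller multiplies each number of a shift by 0.5 m and each number of a turn by 180 degrees. A row lasts 1/10 s, in which the tool goes at most 50 mm and 8.59 degrees, less where a joint would pass 70% of its speed; a pose out of reach is approached as far as the arm can. A call with a number of a shift or a turn outside -1 to 1 is refused whole. A call with a gripper value outside its range is refused whole. The fingers move at their own pace and stop on an object; the grip force is fixed at half the most. Time passes only in rows, so rows that do not move let the fingers close. It gives the time, the measured TCP pose, the force and the opening at its end, in the units of the state.
- env.state(): the state, without advancing time (a new reading comes with each control period).
- cams.read_camera(name): name is "side" or "top" or "wrist"; returns the picture (400x640x3 uint8, blue, green, red); there is no depth.
- cams.camera_info(name): a dict with "fx", "fy", "cx", "cy" (pixels), "dist" ([k1, k2, p1, p2, k3] as OpenCV has them; the pictures are not rectified), "view" (4x4, takes a point from world to camera coordinates). Camera axes: x right, y down, z forward; pixel columns grow to the right and rows downward; lengths in mm; the calibration is good to about 2 mm. A picture is of the moment at which its call begins: read the wrist's pose just before it. camera_info takes no time and is no camera call; for the wrist camera it gives the pose at the moment of the call.
- env.job_done(): hands the job in, once; it reports no verdict.
The state is a dict: "t": time; "joints": joint angles; "qvel": joint speeds; "tau": joint torques, N m; "eef_pos": TCP position; "tcp_rot": TCP orientation; "ft_force": force on the tool from outside, world axes, zero at the start; "moment": the same for the moment, N m; "opening": opening from 0.0 (shut) to 1.0 (fully open).
Only numpy, scipy, OpenCV 4.12 (cv2) and the standard library are available. Lean on these libraries where they do the work, as an engineer would, in place of code of your own. Each camera call takes 0.05 s, during which the arm holds its last target. There are 200 camera calls.

TASK

Finish the batch of jars: stand each jar whose cork is still sticking up (three or four on the counter) in the nest of the lever press, pull the lever right down to its stop so that the cork is driven home, and ease the lever all the way back slowly without ever letting it spring up. Pack every finished jar upright and flat on the bottom of the round tin, in among the jars already there (one in the middle, six round it, all in one layer), drive the corks in only with the press, and leave the other things on the counter where they are.

Things in the scene. Friction and masses are not known exactly. Their poses are not given: they have to be found in the camera images.
- nest (a point): Centre of the floor of the press's nest, a round recess 70 mm across and 5 mm deep in the press's grey base (recess floor 30 mm, base top 35 mm above the counter; base 110 mm wide, from 55 mm in front of the nest centre to 130 mm behind it). The point's x axis points level from the nest towards the lever's hinge.
- hinge (a point): Lever's hinge axis, level along this point's y, 85 mm behind the nest centre, 158 mm above the counter, between two uprights; x points level away from the nest. Under the lever's arm, 85 mm from the hinge, a rubber pad 44 mm across meets the stopper in the last 0.25 rad of the stroke and has it about 13 mm in at the end stop.
- handle (a point): Middle of the lever's black cross bar: round, 22 mm thick, 150 mm long, parallel to the hinge axis and 180 mm from it. The lever's 16 mm wide arm joins it at the middle: grip the bar about 45 mm to one side. Pull force: about 2 N at first, 8 N at the end, plus about 8 N while a stopper goes in. Let go, it flies back; ease it at 1 rad/s or less.
- lever (a joint): Lever angle, rad. 0 = rest: sprung upright, leaning 20 degrees back from the nest, handle 327 mm above the counter, 147 mm behind the nest centre. It grows as the handle is pulled up and over, forwards and down over the nest. 1.92 = end stop: arm level, handle 158 mm above the counter and 95 mm in front of the nest centre.
- tin: Round open aluminium tin fixed to the counter, 197 mm across outside, 188 mm inside, rim 45 mm high, floor 4 mm thick. Origin: centre of its underside. It takes seven jars in one layer: one in the middle and six round it.
- jar_a: White ceramic jar, perhaps absent, still to be stoppered: body 56 mm across up to 58 mm high, a shoulder to 67 mm, neck 34 mm across up to 96 mm, then its cork stopper, 26 mm across, standing 20 mm out of the neck (6 to 7 mm when pressed in). 270 g. Origin: centre of the underside, z up the jar. Grip it round the neck.
- stopper_a: The cork stopper of jar_a, 26 mm across. Origin: centre of its top face, 116 mm above the jar's underside when not pressed in (114 to 116 mm at the start), about 103 mm after a full stroke of the lever, 102 mm at the least. It moves only under about 15 N or more and stays where it is pushed.
- jar_b: White ceramic jar, perhaps absent, still to be stoppered: body 56 mm across up to 58 mm high, a shoulder to 67 mm, neck 34 mm across up to 96 mm, then its cork stopper, 26 mm across, standing 20 mm out of the neck (6 to 7 mm when pressed in). 270 g. Origin: centre of the underside, z up the jar. Grip it round the neck.
- stopper_b: The cork stopper of jar_b, 26 mm across. Origin: centre of its top face, 116 mm above the jar's underside when not pressed in (114 to 116 mm at the start), about 103 mm after a full stroke of the lever, 102 mm at the least. It moves only under about 15 N or more and stays where it is pushed.
- jar_c: White ceramic jar, perhaps absent, still to be stoppered: body 56 mm across up to 58 mm high, a shoulder to 67 mm, neck 34 mm across up to 96 mm, then its cork stopper, 26 mm across, standing 20 mm out of the neck (6 to 7 mm when pressed in). 270 g. Origin: centre of the underside, z up the jar. Grip it round the neck.
- stopper_c: The cork stopper of jar_c, 26 mm across. Origin: centre of its top face, 116 mm above the jar's underside when not pressed in (114 to 116 mm at the start), about 103 mm after a full stroke of the lever, 102 mm at the least. It moves only under about 15 N or more and stays where it is pushed.
- jar_d: White ceramic jar, perhaps absent, still to be stoppered: body 56 mm across up to 58 mm high, a shoulder to 67 mm, neck 34 mm across up to 96 mm, then its cork stopper, 26 mm across, standing 20 mm out of the neck (6 to 7 mm when pressed in). 270 g. Origin: centre of the underside, z up the jar. Grip it round the neck.
- stopper_d: The cork stopper of jar_d, 26 mm across. Origin: centre of its top face, 116 mm above the jar's underside when not pressed in (114 to 116 mm at the start), about 103 mm after a full stroke of the lever, 102 mm at the least. It moves only under about 15 N or more and stays where it is pushed.
- jar_p: White ceramic jar of the same size, already stoppered (stopper 9 mm out of the neck, 105 mm high in all) and standing in the tin, in the middle. Origin: centre of the underside.
- jar_q: White ceramic jar of the same size, already stoppered (stopper 9 mm out of the neck, 105 mm high in all) and standing in the tin, at the tin's wall, in one of the six places of the ring (the two are two places apart, with one gap between). Origin: centre of the underside.
- jar_r: White ceramic jar of the same size, already stoppered (stopper 9 mm out of the neck, 105 mm high in all) and standing in the tin, at the tin's wall, in one of the six places of the ring (the two are two places apart, with one gap between). Origin: centre of the underside.
- shaker: Dark wooden shaker, 48 mm across, 90 mm high, not part of the job, standing among the jars. Origin: centre of the underside.
- mug: Blue mug, 80 mm across, 90 mm high, not part of the job: leave it alone. Origin: its underside.
- bowl: Terracotta bowl, 90 mm across, not part of the job: leave it alone. Origin: its underside.
- spoon: Wooden spoon, 180 mm long, lying, not part of the job: leave it alone.
- sponge: Yellow sponge, 110 x 70 x 30 mm, not part of the job: leave it alone. Origin: its underside.
Mind the look-alikes: they are no part of the job. Leave any blue or pink look-alike of the jar_p alone.

How it is judged (in metres and radians):
At the end, for the whole second after the job is handed in: Every jar on hand stands in the tin: centre within 71 mm of the tin's axis, underside within 6 mm of the tin's floor, tilted less than 0.12 rad and at rest; every stopper top is less than 106 mm above its jar's underside (pressed in by over 10 mm); the lever is back within 0.1 rad of rest (value of joint lever below 0.1 rad and horizontal distance between each of jar_a, jar_b, jar_c, jar_d, jar_p, jar_q, jar_r and tin below 0.071 m and z of each of jar_a, jar_b, jar_c, jar_d, jar_p, jar_q, jar_r in the frame of tin below 0.01 m and angle between each of jar_a, jar_b, jar_c, jar_d, jar_p, jar_q, jar_r's own z axis and vertical below 0.12 rad and linear speed of each of jar_a, jar_b, jar_c, jar_d, jar_p, jar_q, jar_r below 0.02 m/s and z of stopper_a in the frame of jar_a below 0.106 m and z of stopper_b in the frame of jar_b below 0.106 m and z of stopper_c in the frame of jar_c below 0.106 m and z of stopper_d in the frame of jar_d below 0.106 m); the robot touches nothing.
It fails at once if the lever springs back instead of being eased back (returns faster than 2 rad/s anywhere above 0.35 rad) (velocity of joint lever below -2 rad/s and value of joint lever above 0.35 rad).
It fails at once if the robot itself presses on a stopper (over 14 N) instead of using the lever (contact force between any of the fingers, the arm and stopper_a above 14 N or contact force between any of the fingers, the arm and stopper_b above 14 N or contact force between any of the fingers, the arm and stopper_c above 14 N or contact force between any of the fingers, the arm and stopper_d above 14 N).
It fails at once if a bystander (shaker, mug, bowl, spoon, sponge) is pushed more than 40 mm (distance of any of shaker, mug, bowl, spoon, sponge from where it was at the start of the episode above 0.04 m).
Of jar_a, jar_b, jar_c, jar_d only 3 to 4 are there at a start; the rules pass over those that are not, and their reading is None.
At some moment in a run one of jar_a, jar_b, jar_c, jar_d may be knocked a few centimetres aside while the robot is not near it.
It also fails if it takes over 210 s, if anything falls off the work surface, if the arm or the gripper's body presses on something with over 40 N, if the wrist force passes 120 N, or if a joint passes its speed limit or range.

## Working session

There is one attempt and no reset: what is moved stays moved. The work goes in short steps, Python scripts to look and compute and a tool call to move; the robot and the scene stay as the last step left them, time stands still between calls to the robot, and variables do not carry over. Pictures are saved under pics/ and viewed, about 12 in all and at most 16, crops included, and the job is handed in when it is done.

Besides the shell and the picture viewer there is one more tool, called after ">>>" by a JSON object that holds its "api" and its "payload", one argument or row to a line. carry_out: Moves the arm, as the interface text tells. Shifts and turns lie within -1 to 1; 1 stands for 0.5 m of shift or 180 degrees of turn. Its arguments: {"type":"object","properties":{"grip":{"type":"array"},"linear":{"type":"array"},"turn":{"type":"array"}},"required":["grip","linear","turn"]}

```bash
mkdir -p pics; ls
python3 - <<'E'
from cell import env,cams
import cv2,numpy as np
print(env.state())
for n in("top","side","wrist"):
    i=cams.camera_info(n);print(n,{k:np.round(v,3).tolist() for k,v in i.items()})
    cv2.imwrite(f"pics/{n}0.png",cams.read_camera(n))
E
```

```text
pics
{'t': 0.0, 'joints': array([ 1.12838929e+00,  4.91556540e-01,  1.55948119e+00, -2.82141113e-05,
        1.09168885e+00, -1.05647976e-01]), 'qvel': array([-1.29531059e-03,  1.85360620e-04, -1.13654281e-03, -1.56940690e-03,
        4.94124627e-04,  4.29550585e-05]), 'tau': array([-3.76758078e-03, -6.12649941e+01, -2.58173472e+01,  6.90589333e-02,
        4.82858322e-02, -1.31385350e-04]), 'eef_pos': array([206.42761097, 589.66982732, 228.05268533]), 'tcp_rot': array([-1.65438058,  1.56966213, -1.99112662]), 'ft_force': array([-0.27798231, -0.32669991, -0.12209696]), 'moment': array([ 0.08802821,  0.01968855, -0.02487317]), 'opening': 1.0035801752551352}
top {'fx': 379.766, 'fy': 379.766, 'cx': 315.129, 'cy': 190.015, 'dist': [-0.005, 0.0, 0.0, 0.0, 0.0], 'view': [[0.024, -0.999, 0.023, -9.597], [-0.991, -0.027, -0.134, 487.021], [0.135, -0.019, -0.991, 1175.513], [0.0, 0.0, 0.0, 1.0]]}
side {'fx': 375.423, 'fy': 375.423, 'cx': 313.395, 'cy': 195.272, 'dist': [0.001, 0.0, 0.0, 0.0, 0.0], 'view': [[0.878, -0.478, 0.014, -439.052], [-0.367, -0.692, -0.621, 304.425], [0.307, 0.54, -0.783, 1044.578], [0.0, 0.0, 0.0, 1.0]]}
wrist {'fx': 313.021, 'fy': 313.021, 'cx': 321.083, 'cy': 202.98, 'dist': [-0.05, 0.0, 0.0, 0.0, 0.0], 'view': [[0.332, 0.943, -0.001, -622.997], [0.913, -0.321, 0.252, -27.205], [0.238, -0.085, -0.968, 390.066], [0.0, 0.0, 0.0, 1.0]]}
```

View pics/top0.png

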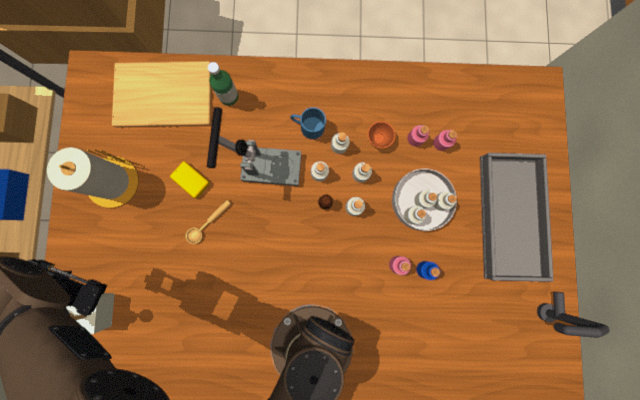

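View pics/side0.png

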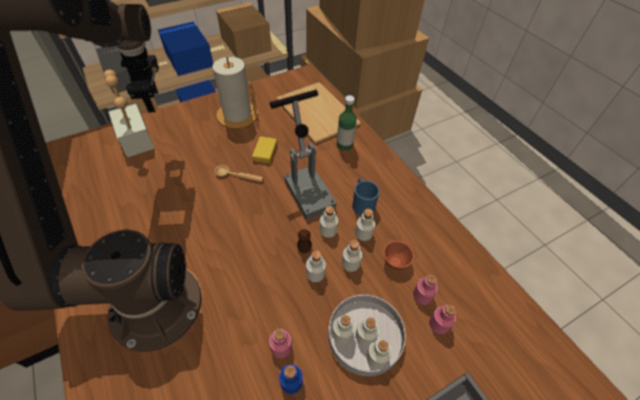

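```bash
cat > h.py <<'E'
import cv2,numpy as np
from cell import env,cams
def p2w(name,u,v,z,info=None):
    i=info or cams.camera_info(name);K=np.array([[i['fx'],0,i['cx']],[0,i['fy'],i['cy']],[0,0,1]])
    p=cv2.undistortPoints(np.array([[[u,v]]],float),K,np.array(i['dist'],float))[0,0]
    V=np.array(i['view']);R,t=V[:3,:3],V[:3,3];c=-R.T@t;d=R.T@np.array([p[0],p[1],1]);s=(z-c[2])/d[2]
    return c+s*d
def w2p(name,P,info=None):
    i=info or cams.camera_info(name);K=np.array([[i['fx'],0,i['cx']],[0,i['fy'],i['cy']],[0,0,1]]);V=np.array(i['view'])
    return cv2.projectPoints(np.atleast_2d(np.array(P,float)),cv2.Rodrigues(V[:3,:3])[0],V[:3,3],K,np.array(i['dist'],float))[0][:,0]
def crop(src,x0,y0,x1,y1,k,out):
    im=cv2.resize(src[y0:y1,x0:x1],None,fx=k,fy=k,interpolation=cv2.INTER_CUBIC)
    for x in range((x0//10+1)*10,x1,10):
        X=(x-x0)*k;cv2.line(im,(X,0),(X,8 if x%50 else 20),(0,255,255),1)
        if x%50==0: cv2.putText(im,str(x),(X+2,20),0,.45,(0,255,255),1)
    for y in range((y0//10+1)*10,y1,10):
        Y=(y-y0)*k;cv2.line(im,(0,Y),(8 if y%50 else 20,Y),(0,255,255),1)
        if y%50==0: cv2.putText(im,str(y),(22,Y+5),0,.45,(0,255,255),1)
    cv2.imwrite(out,im)
E
python3 - <<'E'
from h import *
crop(cv2.imread('pics/top0.png'),200,95,470,290,3,'/dev/null') if 0 else None
crop(cv2.imread('pics/top0.png'),302,120,464,240,5,'pics/c1.png')
crop(cv2.imread('pics/top0.png'),202,100,312,195,6,'pics/c2.png')
E
```

```text
(no output)
```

View pics/c1.png

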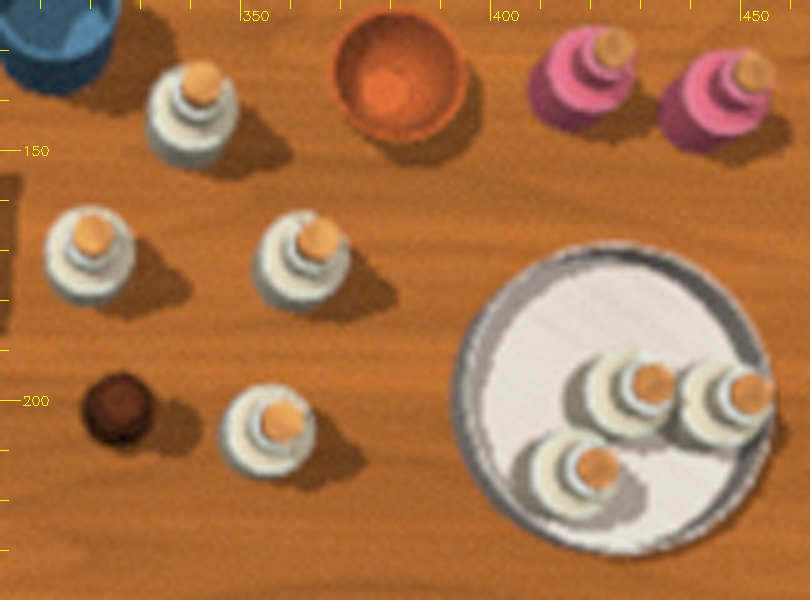

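View pics/c2.png

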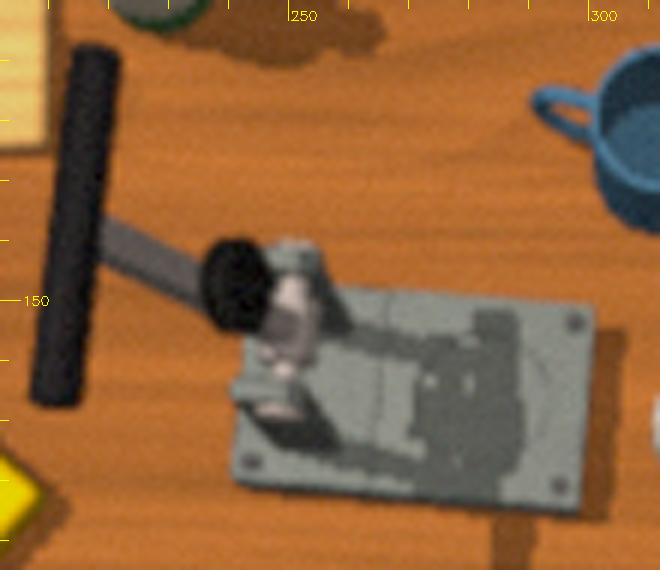

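Run:
```python
from h import *
f1=lambda x,y:(302+x/5,120+y/5); f2=lambda x,y:(202+x/6,100+y/6)
P=lambda n,q,z:print(n,np.round(p2w('top',*q,z)[:2],1))
for n,q in dict(J1=(203,82),J2=(94,234),J3=(320,238),J4=(282,421)).items():P(n,f1(*q),115)
for n,q in dict(p=(655,384),q=(750,392),r=(597,467)).items():P(n,f1(*q),105)
P('tin',f1(613,399),45);P('tinL',f1(452,399),45);P('tinR',f1(775,399),45);P('tinT',f1(613,242),45);P('tinB',f1(613,556),45)
P('shaker',f1(118,408),90)
for n,q in dict(FR=(594,306),FL=(580,512),RL=(235,484)).items():P(n,f2(*q),35)
P('RLz35',f2(235,482),35)
for n,q in dict(h1=(96,50),h2=(55,402),hm=(76,226)).items():P(n,f2(*q),327)
P('mug',(313,122),90);P('bowl',(381.5,135),50)
```

```text
J1 [641.9 -74.7]
J2 [546.4 -10.8]
J3 [ 547.9 -146.4]
J4 [ 437.1 -124.5]
p [ 466.4 -350.5]
q [ 463. -408.]
r [ 415.5 -314.7]
tin [ 463.7 -343.7]
tinL [ 460.9 -241.4]
tinR [ 466.4 -447.1]
tinT [ 564.7 -345.2]
tinB [ 364.9 -342.2]
shaker [444.9 -28.5]
FR [612.3  51.4]
FL [500.4  55.6]
RL [510.4 238.3]
RLz35 [511.4 238.4]
h1 [643.3 252.3]
h2 [496.2 260.1]
hm [568.9 256. ]
mug [692.3  15.7]
bowl [ 668.9 -205.8]
```

```bash
cat >> h.py <<'E'
from scipy.spatial.transform import Rotation as Ro
def rot(s=None):
    s=s or env.state();return Ro.from_euler('xyz',s['tcp_rot']).as_matrix()
def yaw(): R=rot();return np.degrees(np.arctan2(R[1,1],R[0,1]))
def go(x,y,z,yw=None):
    "print scaled tool-frame shift to grasp point (x,y,z), with tool down; yw: desired yaw of tool y, deg"
    s=env.state();R=rot(s);g=s['eef_pos']-5*R[:,0];d=np.array([x,y,z])-g
    print('t %.1f grasp'%s['t'],g.round(1),'yaw %.2f'%yaw(),'j6 %.2f'%s['joints'][5],'open %.3f'%s['opening'],'F',s['ft_force'].round(1))
    print(' shift scaled',(R.T@d/500).round(4),'mm',(R.T@d).round(1), '' if yw is None else 'turn rows %.2f of .0477'%(-((yw-yaw()+90)%180-90)/8.586))
E
python3 - <<'E'
from h import *
print(rot().round(3),yaw())
go(546.4,-10.8,240,-2.9)
E
```

```text
[[-0.     0.33   0.944]
 [-0.001  0.944 -0.33 ]
 [-1.    -0.001 -0.   ]] 70.70551271709013
t 0.1 grasp [206.5 589.8 233.2] yaw 70.71 j6 -0.11 open 1.000 F [0.5 0.6 0.7]
 shift scaled [-0.0129 -0.909   1.0386] mm [  -6.5 -454.5  519.3] turn rows 8.57 of .0477
```

View pics/wrist0.png

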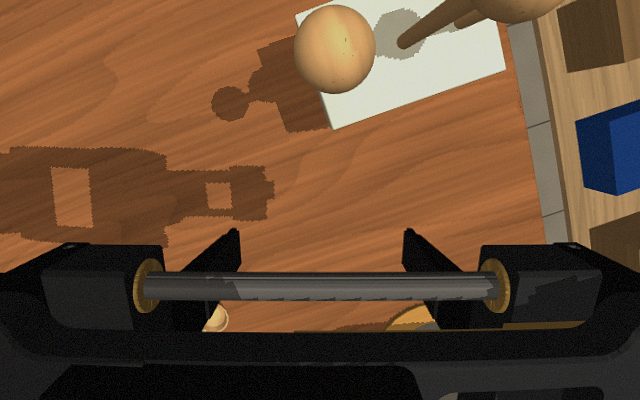

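>>> {"api": "carry_out", "payload": {
  "grip": [-1, -1, -1, -1, -1],
  "linear": [
    [0, -0.07, 0.06],
    [0, -0.07, 0.06],
    [0, -0.07, 0.06],
    [0, -0.07, 0.06],
    [0, -0.07, 0.06]
  ],
  "turn": [0, 0, 0, 0, 0]
}}

```text
t: 0.65
eef_pos: [290.5, 373.4, 228.6]
tcp_rot: [0.174, 1.571, -0.162]
ft_force: [1.0, 0.6, 0.7]
opening: 1.002
```

>>> {"api": "carry_out", "payload": {
  "grip": [-1, -1, -1, -1, -1],
  "linear": [
    [0, -0.07, 0.06],
    [0, -0.07, 0.06],
    [0, -0.07, 0.06],
    [0, -0.07, 0.06],
    [0, -0.07, 0.06]
  ],
  "turn": [0, 0, 0, 0, 0]
}}

```text
t: 1.15
eef_pos: [374.3, 158.7, 228.7]
tcp_rot: [0.74, 1.57, 0.404]
ft_force: [-0.0, 1.2, -1.0]
opening: 1.002
```

>>> {"api": "carry_out", "payload": {
  "grip": [-1, -1, -1, -1, -1],
  "linear": [
    [0, -0.07, 0.06],
    [0, -0.029, 0.076],
    [0, -0.029, 0.076],
    [0, -0.029, 0.076],
    [0, -0.029, 0.076]
  ],
  "turn": [0, 0, 0, 0, 0]
}}

```text
t: 1.65
eef_pos: [516.1, 11.1, 228.6]
tcp_rot: [2.532, 1.571, 2.195]
ft_force: [0.2, 0.6, 0.4]
opening: 1.002
```

>>> {"api": "carry_out", "payload": {
  "grip": [-1, -1, -1, -1, -1],
  "linear": [
    [0, -0.029, 0.076],
    [0, 0, 0],
    [0, 0, 0],
    [0, 0, 0],
    [0, 0, 0]
  ],
  "turn": [0, 0.0477, 0.0477, 0.0477, 0.0477]
}}

```text
t: 2.15
eef_pos: [546.0, -13.8, 228.4]
tcp_rot: [-2.493, 1.57, 2.848]
ft_force: [0.3, 0.1, 0.4]
opening: 0.999
```

>>> {"api": "carry_out", "payload": {
  "grip": [-1, -1, -1, -1, -1],
  "linear": [
    [0, 0, 0],
    [0, 0, 0],
    [0, 0, 0],
    [0, 0, 0],
    [0, 0, 0]
  ],
  "turn": [0.0477, 0.0477, 0.0477, 0.0477, 0.027]
}}

```text
t: 2.65
eef_pos: [546.0, -13.7, 228.4]
tcp_rot: [-1.935, 1.57, 2.722]
ft_force: [0.2, -0.3, 0.3]
opening: 0.999
```

Run:
```python
from h import *
go(546.4,-10.8,240,-2.9)
cv2.imwrite('pics/w1.png',cams.read_camera('wrist'))
i=cams.camera_info('wrist');V=np.array(i['view']);print('cam',-V[:3,:3].T@V[:3,3])
```

```text
t 2.6 grasp [546.  -13.7 233.4] yaw -3.18 j6 -0.09 open 0.999 F [ 0.2 -0.3  0.3]
 shift scaled [-0.0131  0.0004 -0.0059] mm [-6.6  0.2 -2.9] turn rows -0.03 of .0477
cam [549.29941114  55.62170061 384.0501554 ]
```

View pics/w1.png

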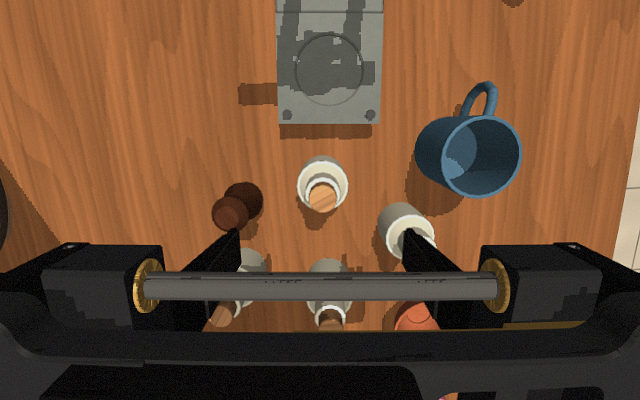

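Run:
```python
from h import *
i=cams.camera_info('wrist');P=lambda n,u,v,z:print(n,p2w('wrist',u,v,z,i).round(1))
P('J2cork',321.5,198,115);P('J2body',323,185,62);P('nest',329.5,70,35);P('nestL',294,70,35);P('nestR',365,70,35);P('nestT',329.5,34,35);P('nestB',329.5,106,35)
P('FL',278,122,35);P('FR',380.5,123.5,35);P('RL',277,3,35);P('RR',384,3,35)
print(w2p('wrist',[[546.4,-10.8,115]],i))
crop(cv2.imread('pics/w1.png'),260,20,400,230,4,'pics/c3.png')
im=cv2.imread('pics/c3.png');cv2.imwrite('pics/c3.png',cv2.resize(im,None,fx=.7,fy=.7))
```

```text
J2cork [545.7  -9.8 115. ]
J2body [547.4  -8.8  62. ]
nest [561.2 107.8  35. ]
nestL [524.1 110.1  35. ]
nestR [598.3 105.7  35. ]
nestT [563.1 142.8  35. ]
nestB [559.2  71.4  35. ]
FL [502.6  58.2  35. ]
FR [613.5  50.   35. ]
RL [511.9 175.3  35. ]
RR [619.6 169.   35. ]
[[322.37946652 199.00077243]]
```

View pics/c3.png

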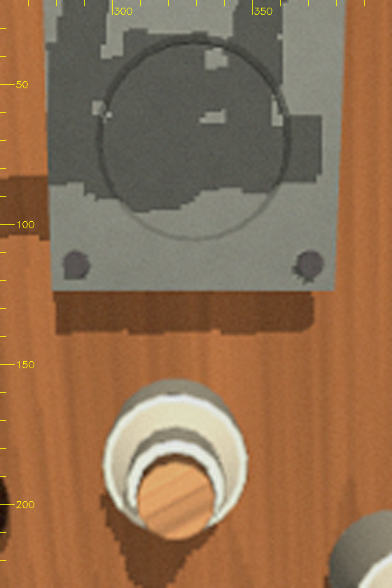

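>>> {"api": "carry_out", "payload": {
  "grip": [-1, -1, -1, -1, -1],
  "linear": [
    [0.06, 0.002, -0.006],
    [0.06, 0, 0],
    [0.06, 0, 0],
    [0.06, 0, 0],
    [0.05, 0, 0]
  ],
  "turn": [0, 0, 0, 0, 0]
}}

```text
t: 3.2
eef_pos: [546.9, -10.7, 82.1]
tcp_rot: [-1.733, 1.57, 2.931]
ft_force: [-0.0, 0.0, 0.2]
opening: 0.999
```

>>> {"api": "carry_out", "payload": {
  "grip": [1, 1, 1, 1, 1],
  "linear": [
    [0, 0, 0],
    [0, 0, 0],
    [0, 0, 0],
    [0, 0, 0],
    [0, 0, 0]
  ],
  "turn": [0, 0, 0, 0, 0]
}}

```text
t: 3.7
eef_pos: [547.6, -10.8, 84.6]
tcp_rot: [1.528, 1.569, -0.092]
ft_force: [0.1, 0.6, 1.1]
opening: 0.636
```

>>> {"api": "carry_out", "payload": {
  "grip": [1, 1, 1, 1, 1],
  "linear": [
    [0, 0, 0],
    [0, 0, 0],
    [0, 0, 0],
    [-0.03, 0, 0],
    [-0.06, 0, 0]
  ],
  "turn": [0, 0, 0, 0, 0]
}}

```text
t: 4.2
eef_pos: [546.1, -10.6, 127.2]
tcp_rot: [-1.681, 1.566, 2.981]
ft_force: [0.3, 0.3, -3.0]
opening: 0.349
```

Run:
```python
from h import *
go(561.2,108,160,-3)
cv2.imwrite('pics/w2.png',cams.read_camera('wrist'))
```

```text
t 4.2 grasp [546.1 -10.6 132.2] yaw -2.85 j6 -0.09 open 0.349 F [ 0.3  0.3 -3. ]
 shift scaled [-0.0556  0.0181 -0.2385] mm [ -27.8    9.1 -119.3] turn rows 0.02 of .0477
```

>>> {"api": "carry_out", "payload": {
  "grip": [1, 1, 1, 1, 1],
  "linear": [
    [-0.056, 0, 0],
    [0, 0.004, -0.06],
    [0, 0.005, -0.06],
    [0, 0.005, -0.06],
    [0, 0.004, -0.0585]
  ],
  "turn": [0, 0, 0, 0, 0]
}}

```text
t: 4.75
eef_pos: [562.0, 109.0, 156.2]
tcp_rot: [-1.574, 1.57, 3.088]
ft_force: [0.1, 0.1, -2.8]
opening: 0.351
```

>>> {"api": "carry_out", "payload": {
  "grip": [1, 1],
  "linear": [
    [0, 0, 0],
    [0, 0, 0]
  ],
  "turn": [0, 0]
}}

```text
t: 4.95
eef_pos: [561.8, 108.2, 156.1]
tcp_rot: [-1.381, 1.57, -3.0]
ft_force: [0.2, -0.4, -3.4]
opening: 0.349
```

Run:
```python
from h import *
go(561.2,108,120.5,-3)
cv2.imwrite('pics/w3.png',cams.read_camera('wrist'))
a=cv2.imread('pics/w3.png');cv2.imwrite('pics/w3s.png',a[100:360,120:520])
```

```text
t 5.0 grasp [561.8 108.2 161.1] yaw -2.76 j6 0.12 open 0.349 F [ 0.2 -0.4 -3.4]
 shift scaled [ 0.0812 -0.0012  0.0005] mm [40.6 -0.6  0.2] turn rows 0.03 of .0477
```

View pics/w3s.png

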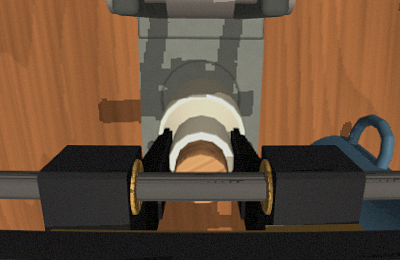

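>>> {"api": "carry_out", "payload": {
  "grip": [1, 1, 1, 1, 1],
  "linear": [
    [0.03, -0.001, 0],
    [0.025, 0, 0],
    [0.015, 0, 0],
    [0.008, 0, 0],
    [0.003, 0, 0]
  ],
  "turn": [0, 0, 0, 0, 0]
}}

```text
t: 5.5
eef_pos: [561.8, 107.4, 116.3]
tcp_rot: [-0.062, 1.571, -1.682]
ft_force: [-3.9, -3.7, 12.8]
opening: 0.351
```

Run:
```python
from h import *
go(561.2,108,119.6,-3)
i=cams.camera_info('wrist');im=cams.read_camera('wrist');cv2.imwrite('pics/w4.png',im)
print(p2w('wrist',323,262,186,i))
```

```text
t 5.5 grasp [561.8 107.4 121.3] yaw -2.86 j6 0.12 open 0.351 F [-3.9 -3.7 12.8]
 shift scaled [ 0.0035 -0.0013 -0.001 ] mm [ 1.7 -0.7 -0.5] turn rows 0.02 of .0477
[562.94289806 136.23794172 186.        ]
```

>>> {"api": "carry_out", "payload": {
  "grip": [-1, -1, -1, -1, -1],
  "linear": [
    [0, 0, 0],
    [0, 0, 0],
    [0, 0, 0],
    [0, 0, 0],
    [0, 0, 0]
  ],
  "turn": [0, 0, 0, 0, 0]
}}

```text
t: 6.05
eef_pos: [561.7, 107.9, 116.2]
tcp_rot: [2.086, 1.571, 0.465]
ft_force: [-0.2, -0.5, -0.2]
opening: 0.718
```

>>> {"api": "carry_out", "payload": {
  "grip": [-1, -1, -1, -1, -1],
  "linear": [
    [-0.04, 0, 0],
    [-0.06, 0, 0],
    [-0.06, 0, 0.06],
    [-0.06, 0, 0.07],
    [-0.06, 0, 0.07]
  ],
  "turn": [0, 0, 0, 0, 0]
}}

```text
t: 6.55
eef_pos: [556.4, 7.2, 257.4]
tcp_rot: [2.189, 1.571, 0.57]
ft_force: [0.6, 0.6, 0.2]
opening: 0.998
```

Run:
```python
from h import *
go(523.9,257.2,380,87)
i=cams.camera_info('wrist');im=cams.read_camera('wrist');cv2.imwrite('pics/w5.png',im)
print(w2p('wrist',[[561.2,108,30],[561.2,108,145]],i))
u,v=w2p('wrist',[[561.2,108,100]],i)[0].astype(int)
crop(im,max(u-60,0),max(v-60,0),u+60,v+60,4,'pics/c5.png')
```

```text
t 6.5 grasp [556.4   7.2 262.4] yaw -2.79 j6 -0.06 open 0.998 F [0.6 0.6 0.2]
 shift scaled [-0.2352 -0.0892 -0.4963] mm [-117.6  -44.6 -248.2] turn rows -10.46 of .0477
[[321.64603987  93.94232909]
 [321.93023474  81.75435059]]
```

View pics/c5.png

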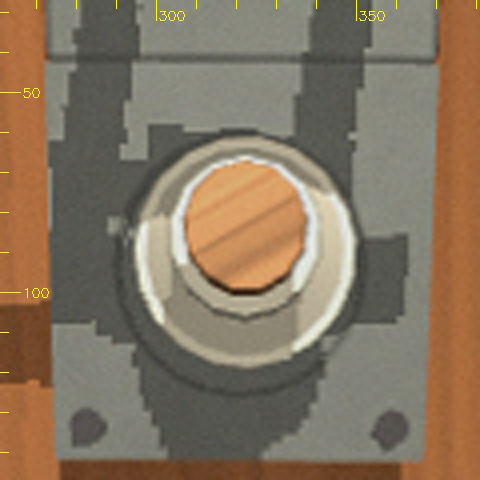

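>>> {"api": "carry_out", "payload": {
  "grip": [-1, -1, -1, -1, -1],
  "linear": [
    [-0.08, -0.03, 0],
    [-0.08, -0.03, 0],
    [-0.08, -0.03, 0],
    [0, 0, 0],
    [0, 0, 0]
  ],
  "turn": [0, 0, 0, -0.0477, -0.0477]
}}

```text
t: 7.1
eef_pos: [511.5, 10.3, 377.6]
tcp_rot: [1.236, 1.568, -0.079]
ft_force: [-0.2, 0.6, -0.1]
opening: 1.001
```

>>> {"api": "carry_out", "payload": {
  "grip": [-1, -1, -1, -1, -1],
  "linear": [
    [0, 0, 0],
    [0, 0, 0],
    [0, 0, 0],
    [0, 0, 0],
    [0, 0, 0]
  ],
  "turn": [-0.0477, -0.0477, -0.0477, -0.0477, -0.0477]
}}

```text
t: 7.6
eef_pos: [511.7, 10.3, 376.1]
tcp_rot: [1.713, 1.571, 1.148]
ft_force: [-1.0, 0.5, -0.3]
opening: 0.999
```

>>> {"api": "carry_out", "payload": {
  "grip": [-1, -1, -1, -1, -1],
  "linear": [
    [0, 0, 0],
    [0, 0, 0],
    [0, 0, 0],
    [0, 0, 0],
    [0, 0, 0]
  ],
  "turn": [-0.0477, -0.0477, -0.0477, -0.022, 0]
}}

```text
t: 8.1
eef_pos: [511.7, 10.3, 376.1]
tcp_rot: [1.599, 1.571, 1.547]
ft_force: [0.5, 0.0, -0.8]
opening: 1.0
```

Run:
```python
from h import *
go(523.9,257.2,380,87)
```

```text
t 8.1 grasp [511.7  10.3 381.1] yaw 87.03 j6 -1.63 open 1.000 F [ 0.5  0.  -0.8]
 shift scaled [ 0.0022  0.4944 -0.0013] mm [  1.1 247.2  -0.6] turn rows 0.00 of .0477
```

>>> {"api": "carry_out", "payload": {
  "grip": [-1, -1, -1, -1, -1],
  "linear": [
    [0, 0.09, 0],
    [0, 0.09, 0],
    [0, 0.09, 0],
    [0, 0.09, 0],
    [0, 0.09, 0]
  ],
  "turn": [0, 0, 0, 0, 0]
}}

```text
t: 8.6
eef_pos: [523.4, 236.8, 376.2]
tcp_rot: [0.44, 1.57, 0.385]
ft_force: [1.3, -0.8, -0.3]
opening: 0.999
```

>>> {"api": "carry_out", "payload": {
  "grip": [-1, -1, -1],
  "linear": [
    [0, 0.044, 0],
    [0, 0, 0],
    [0, 0, 0]
  ],
  "turn": [0, 0, 0]
}}

```text
t: 8.9
eef_pos: [524.6, 256.9, 375.9]
tcp_rot: [-2.424, 1.57, -2.478]
ft_force: [-0.3, -0.3, 0.4]
opening: 1.002
```

Run:
```python
from h import *
go(523.9,257.2,327,87)
i=cams.camera_info('wrist');im=cams.read_camera('wrist')
c=lambda d,l:[561.2+d*.053-l*.9986,108+d*.9986+l*.053,327]
for p in w2p('wrist',[c(147,75),c(147,-75),c(147,45),c(147,8)],i): print(p); cv2.circle(im,tuple(int(k) for k in p),4,(0,0,255),-1)
cv2.imwrite('pics/w6.png',im)
```

```text
t 8.9 grasp [524.6 256.9 380.9] yaw 86.94 j6 -1.18 open 1.002 F [-0.3 -0.3  0.4]
 shift scaled [ 0.1077  0.0006 -0.0015] mm [53.9  0.3 -0.7] turn rows -0.01 of .0477
[323.57918259 185.05959708]
[323.49457544 370.02573626]
[323.56760066 227.79514113]
[323.54876735 276.36471357]
```

View pics/w6.png

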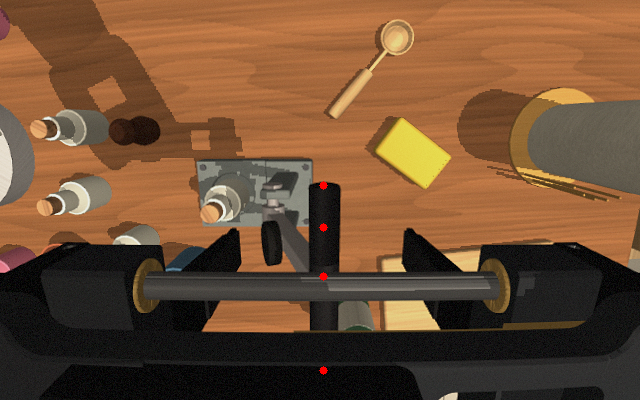

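>>> {"api": "carry_out", "payload": {
  "grip": [-1, -1, -1, -1, 1],
  "linear": [
    [0.036, 0, 0],
    [0.036, 0, 0],
    [0.036, 0, 0],
    [0, 0, 0],
    [0, 0, 0]
  ],
  "turn": [0, 0, 0, 0, 0]
}}

```text
t: 9.45
eef_pos: [525.1, 256.0, 322.8]
tcp_rot: [0.427, 1.57, 0.373]
ft_force: [0.5, -0.1, 0.4]
opening: 0.958
```

>>> {"api": "carry_out", "payload": {
  "grip": [1, 1, 1, 1, 1],
  "linear": [
    [0, 0, 0],
    [0, 0, 0],
    [0, 0, 0],
    [0, 0, 0],
    [0, 0, 0]
  ],
  "turn": [0, 0, 0, 0, 0]
}}

```text
t: 9.95
eef_pos: [524.8, 256.9, 322.3]
tcp_rot: [0.575, 1.57, 0.522]
ft_force: [-0.2, -0.5, 0.2]
opening: 0.549
```

>>> {"api": "carry_out", "payload": {
  "grip": [1, 1, 1, 1, 1],
  "linear": [
    [0, 0, 0],
    [0, 0, 0],
    [0, 0, 0],
    [0, 0, 0],
    [0, 0, 0]
  ],
  "turn": [0, 0, 0, 0, 0]
}}

```text
t: 10.45
eef_pos: [524.9, 257.3, 322.3]
tcp_rot: [1.141, 1.57, 1.088]
ft_force: [-0.0, 4.1, 1.6]
opening: 0.224
```

Run:
```python
from h import *
go(523.9,257.2,327,87)
th=np.arange(0,1.93,0.12);
# angle from vertical back 20deg: pos rel hinge (back, up)
b=180*np.sin(np.radians(20)-th);u=180*np.cos(np.radians(20)-th)
d=np.diff(np.c_[-u,b],axis=0)/500
print(np.round(d,3).tolist(),np.round([b[-1]-b[0],u[-1]-u[0]],1))
```

```text
t 10.4 grasp [524.9 257.3 327.3] yaw 86.98 j6 -1.18 open 0.224 F [-0.   4.1  1.6]
 shift scaled [ 0.0006 -0.0004 -0.002 ] mm [ 0.3 -0.2 -1. ] turn rows -0.00 of .0477
[[-0.012, -0.041], [-0.007, -0.043], [-0.002, -0.043], [0.003, -0.043], [0.008, -0.042], [0.013, -0.041], [0.018, -0.039], [0.023, -0.037], [0.027, -0.034], [0.031, -0.03], [0.034, -0.026], [0.037, -0.022], [0.039, -0.018], [0.041, -0.013], [0.042, -0.008], [0.043, -0.003]] [-241.6 -169.2]
```

>>> {"api": "carry_out", "payload": {
  "grip": [1, 1, 1, 1, 1],
  "linear": [
    [-0.012, -0.041, 0],
    [-0.007, -0.043, 0],
    [-0.002, -0.043, 0],
    [0.003, -0.043, 0],
    [0.008, -0.042, 0]
  ],
  "turn": [0, 0, 0, 0, 0]
}}

```text
t: 10.95
eef_pos: [518.9, 151.2, 327.9]
tcp_rot: [1.284, 1.568, 1.231]
ft_force: [-1.6, 7.6, 4.5]
opening: 0.224
```

>>> {"api": "carry_out", "payload": {
  "grip": [1, 1, 1, 1, 1],
  "linear": [
    [0.013, -0.041, 0],
    [0.018, -0.039, 0],
    [0.023, -0.037, 0],
    [0.027, -0.034, 0],
    [0.031, -0.03, 0]
  ],
  "turn": [0, 0, 0, 0, 0]
}}

```text
t: 11.45
eef_pos: [513.9, 60.8, 271.2]
tcp_rot: [1.663, 1.569, 1.61]
ft_force: [-1.7, 7.8, 2.9]
opening: 0.225
```

```bash
cat >> h.py <<'E'
NEST=np.array([561.2,108.]);A=np.array([.053,.9986]);L=np.array([-.9986,.053])
def lev():
    s=env.state();R=rot(s);g=s['eef_pos']-5*R[:,0];d=g[:2]-NEST;b=d@A-85;u=g[2]-158
    print('lever th %.3f r %.1f lat %.1f back %.1f z %.1f'%(np.radians(20)-np.arctan2(b,u),np.hypot(b,u),d@L,d@A,g[2]),'F',s['ft_force'].round(1),'open %.3f t %.1f'%(s['opening'],s['t']))
E
python3 -c "
from h import *
lev()"
```

```text
lever th 1.200 r 179.2 lat 44.7 back -49.7 z 276.2 F [-1.7  7.8  2.9] open 0.225 t 11.4
```

>>> {"api": "carry_out", "payload": {
  "grip": [1, 1, 1, 1, 1],
  "linear": [
    [0.034, -0.026, 0],
    [0.037, -0.022, 0],
    [0.039, -0.018, 0],
    [0.041, -0.013, 0],
    [0.042, -0.008, 0]
  ],
  "turn": [0, 0, 0, 0, 0]
}}

```text
t: 11.95
eef_pos: [511.7, 18.3, 174.5]
tcp_rot: [1.681, 1.568, 1.627]
ft_force: [-3.1, 21.2, 13.5]
opening: 0.23
```

>>> {"api": "carry_out", "payload": {
  "grip": [1, 1, 1, 1],
  "linear": [
    [0.03, -0.003, 0],
    [0.015, 0, 0],
    [0.006, 0, 0],
    [0, 0, 0]
  ],
  "turn": [0, 0, 0, 0]
}}

```text
t: 12.35
eef_pos: [513.2, 17.1, 151.5]
tcp_rot: [0.439, 1.566, 0.386]
ft_force: [-3.9, 15.5, 26.2]
opening: 0.225
```

```bash
python3 -c "
from h import *
lev()
im=cams.read_camera('wrist');cv2.imwrite('pics/w7.png',im);cv2.imwrite('pics/s7.png',cams.read_camera('side'))"
```

```text
lever th 1.928 r 178.4 lat 43.2 back -93.4 z 156.5 F [-3.9 15.5 26.2] open 0.225 t 12.3
```

```bash
python3 -c "
from h import *
th=np.r_[np.linspace(1.92,0,21)]
b=180*np.sin(np.radians(20)-th);u=180*np.cos(np.radians(20)-th)
p=np.round(np.c_[-u,b]/500,3);d=np.diff(p,axis=0)
for k in range(0,20,5):print(d[k:k+5].round(3).tolist())"
```

```text
[[-0.034, 0.002], [-0.035, 0.005], [-0.033, 0.008], [-0.033, 0.011], [-0.031, 0.015]]
[[-0.03, 0.017], [-0.028, 0.02], [-0.026, 0.023], [-0.024, 0.025], [-0.021, 0.027]]
[[-0.018, 0.03], [-0.016, 0.031], [-0.012, 0.032], [-0.01, 0.033], [-0.006, 0.034]]
[[-0.003, 0.034], [0.001, 0.035], [0.003, 0.034], [0.007, 0.034], [0.011, 0.033]]
```

>>> {"api": "carry_out", "payload": {
  "grip": [1, 1, 1, 1, 1],
  "linear": [
    [-0.007, 0, 0],
    [-0.034, 0.002, 0],
    [-0.035, 0.005, 0],
    [-0.033, 0.008, 0],
    [-0.033, 0.011, 0]
  ],
  "turn": [0, 0, 0, 0, 0]
}}

```text
t: 12.95
eef_pos: [513.8, 33.2, 220.5]
tcp_rot: [1.289, 1.562, 1.234]
ft_force: [15.7, 50.6, -20.0]
opening: 0.226
```

```bash
python3 -c "
from h import *
lev()"
```

```text
lever th 1.526 r 175.7 lat 43.4 back -77.3 z 225.5 F [ 15.7  50.6 -20. ] open 0.226 t 12.9
```

>>> {"api": "carry_out", "payload": {
  "grip": [1, 1],
  "linear": [
    [0, 0, 0],
    [0, 0, 0]
  ],
  "turn": [0, 0]
}}

```text
t: 13.15
eef_pos: [513.8, 33.2, 220.1]
tcp_rot: [1.211, 1.562, 1.158]
ft_force: [11.4, 35.6, -9.6]
opening: 0.224
```

```bash
python3 -c "
from h import *
lev();print(yaw(),rot()[:,0])
im=cams.read_camera('wrist');cv2.imwrite('pics/w8.png',im[100:380,60:460])"
```

```text
lever th 1.528 r 175.6 lat 43.3 back -77.2 z 225.1 F [11.4 35.6 -9.6] open 0.224 t 13.2
86.94149706213808 [ 0.00333662  0.00761471 -0.99996544]
```

View pics/w8.png

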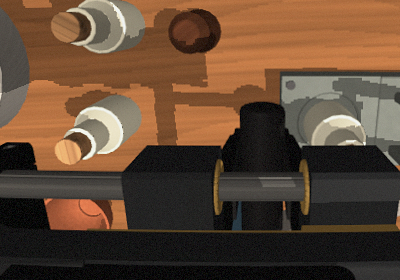

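>>> {"api": "carry_out", "payload": {
  "grip": [1, 1],
  "linear": [
    [0, 0.006, 0],
    [0, 0, 0]
  ],
  "turn": [0, 0]
}}

```text
t: 13.4
eef_pos: [513.9, 33.6, 220.5]
tcp_rot: [0.839, 1.567, 0.786]
ft_force: [5.7, 15.3, 0.3]
opening: 0.227
```

```bash
python3 -c "
from h import *
lev()"
```

```text
lever th 1.525 r 175.4 lat 43.3 back -76.8 z 225.5 F [ 5.7 15.3  0.3] open 0.227 t 13.4
```

>>> {"api": "carry_out", "payload": {
  "grip": [1, 1, 1, 1, 1],
  "linear": [
    [0.034, -0.014, 0],
    [0.034, -0.01, 0],
    [0.034, -0.006, 0],
    [0.034, -0.003, 0],
    [0.015, 0, 0]
  ],
  "turn": [0, 0, 0, 0, 0]
}}

```text
t: 13.9
eef_pos: [513.5, 17.0, 146.0]
tcp_rot: [0.628, 1.566, 0.574]
ft_force: [-3.9, 19.9, 45.4]
opening: 0.225
```

>>> {"api": "carry_out", "payload": {
  "grip": [1, 1],
  "linear": [
    [0.004, 0, 0],
    [0, 0, 0]
  ],
  "turn": [0, 0]
}}

```text
t: 14.1
eef_pos: [513.7, 17.0, 145.1]
tcp_rot: [0.434, 1.565, 0.38]
ft_force: [-0.4, 20.0, 25.4]
opening: 0.226
```

>>> {"api": "carry_out", "payload": {
  "grip": [1, 1],
  "linear": [
    [0.005, 0, 0],
    [0, 0, 0]
  ],
  "turn": [0, 0]
}}

```text
t: 14.3
eef_pos: [514.1, 17.0, 143.1]
tcp_rot: [0.342, 1.563, 0.289]
ft_force: [-0.1, 19.4, 32.3]
opening: 0.226
```

```bash
python3 -c "
from h import *
lev()
c=lambda d,l,z:[561.2+d*.053-l*.9986,108+d*.9986+l*.053,z]
im=cams.read_camera('side');pr=w2p('side',[c(-95,75,158),c(-95,-75,158),c(-95,-75,147),c(-95,-75,169)]);print(pr)
cv2.imwrite('pics/s8r.png',im)
u,v=pr[1].astype(int);crop(im,u-60,v-50,u+40,v+30,6,'pics/s8.png')"
```

```text
lever th 1.975 r 178.6 lat 42.2 back -93.4 z 148.1 F [-0.1 19.4 32.3] open 0.226 t 14.3
[[305.6282326  201.50860425]
 [351.31543918 184.69670515]
 [350.97363439 187.05215356]
 [351.66255134 182.30470204]]
```

View pics/s8.png

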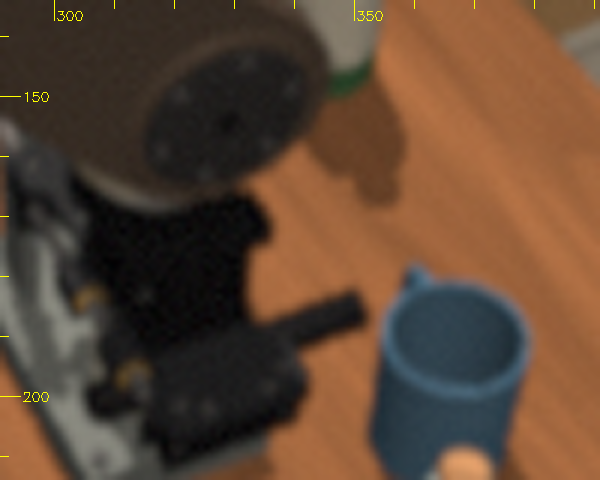

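>>> {"api": "carry_out", "payload": {
  "grip": [1, 1, 1, 1, 1],
  "linear": [
    [-0.006, 0.003, 0],
    [-0.034, 0.002, 0],
    [-0.035, 0.005, 0],
    [-0.033, 0.008, 0],
    [-0.033, 0.011, 0]
  ],
  "turn": [0, 0, 0, 0, 0]
}}

```text
t: 14.85
eef_pos: [514.5, 32.3, 211.6]
tcp_rot: [0.833, 1.564, 0.779]
ft_force: [15.8, 36.3, -12.6]
opening: 0.225
```

>>> {"api": "carry_out", "payload": {
  "grip": [1],
  "linear": [
    [0, 0, 0]
  ],
  "turn": [0]
}}

```text
t: 14.95
eef_pos: [514.7, 32.9, 212.5]
tcp_rot: [0.703, 1.563, 0.65]
ft_force: [11.8, 22.3, -5.1]
opening: 0.22
```

```bash
python3 -c "
from h import *
lev()"
```

```text
lever th 1.569 r 173.0 lat 42.5 back -77.5 z 217.5 F [11.8 22.3 -5.1] open 0.220 t 14.9
```

>>> {"api": "carry_out", "payload": {
  "grip": [1, 1, 1, 1, 1],
  "linear": [
    [0, 0.005, 0],
    [-0.03, 0.017, 0],
    [-0.028, 0.018, 0],
    [-0.026, 0.021, 0],
    [-0.024, 0.023, 0]
  ],
  "turn": [0, 0, 0, 0, 0]
}}

```text
t: 15.45
eef_pos: [516.5, 72.5, 265.5]
tcp_rot: [0.307, 1.567, 0.254]
ft_force: [10.1, 8.5, -8.1]
opening: 0.228
```

>>> {"api": "carry_out", "payload": {
  "grip": [1],
  "linear": [
    [0, 0, 0]
  ],
  "turn": [0]
}}

```text
t: 15.55
eef_pos: [516.5, 73.3, 266.1]
tcp_rot: [0.36, 1.566, 0.308]
ft_force: [7.9, 5.0, -0.0]
opening: 0.224
```

```bash
cat >> h.py <<'E'
def fit(delta=1.6):
    "lever angle and bar offset e (above grasp point) from horizontal position, r=180"
    s=env.state();R=rot(s);g=s['eef_pos']-5*R[:,0];b=(g[:2]-NEST)@A-85-delta;u=np.sqrt(max(0,180**2-b*b))
    print('fit th %.3f e %.1f'%(np.radians(20)-np.arctan2(b,u),u-(g[2]-158)));lev()
    return b,u
def back(n,th1=0,delta=1.6):
    b,u=fit(delta);th0=np.radians(20)-np.arctan2(b,u);t=np.linspace(th0,th1,n+1)
    p=np.round(np.c_[-180*np.cos(np.radians(20)-t),180*np.sin(np.radians(20)-t)]/500,3);d=np.diff(p,axis=0).round(3)
    for k in range(0,n,5):print([x+[0] for x in d[k:k+5].tolist()])
E
python3 -c "
from h import *
back(13)"
```

```text
fit th 1.106 e 17.7
lever th 1.172 r 166.4 lat 42.8 back -37.0 z 271.1 F [ 7.9  5.  -0. ] open 0.224 t 15.6
[[-0.02, 0.023, 0], [-0.018, 0.025, 0], [-0.016, 0.026, 0], [-0.013, 0.027, 0], [-0.011, 0.029, 0]]
[[-0.009, 0.029, 0], [-0.006, 0.03, 0], [-0.004, 0.031, 0], [-0.001, 0.03, 0], [0.002, 0.031, 0]]
[[0.004, 0.03, 0], [0.006, 0.03, 0], [0.01, 0.029, 0]]
```

>>> {"api": "carry_out", "payload": {
  "grip": [1, 1, 1, 1, 1],
  "linear": [
    [-0.02, 0.023, 0],
    [-0.018, 0.025, 0],
    [-0.016, 0.026, 0],
    [-0.013, 0.027, 0],
    [-0.011, 0.029, 0]
  ],
  "turn": [0, 0, 0, 0, 0]
}}

```text
t: 16.05
eef_pos: [519.4, 136.9, 304.4]
tcp_rot: [-0.07, 1.568, -0.123]
ft_force: [5.7, 2.1, -1.4]
opening: 0.228
```

>>> {"api": "carry_out", "payload": {
  "grip": [1, 1, 1, 1],
  "linear": [
    [-0.009, 0.029, 0],
    [-0.006, 0.03, 0],
    [-0.004, 0.031, 0],
    [0, 0, 0]
  ],
  "turn": [0, 0, 0, 0]
}}

```text
t: 16.45
eef_pos: [521.6, 183.2, 313.7]
tcp_rot: [0.406, 1.568, 0.354]
ft_force: [4.7, 2.0, 3.0]
opening: 0.226
```

```bash
python3 -c "
from h import *
back(6)"
```

```text
fit th 0.425 e 18.8
lever th 0.424 r 161.1 lat 43.5 back 73.0 z 318.7 F [4.7 2.  3. ] open 0.226 t 16.4
[[-0.001, 0.025, 0], [0.001, 0.026, 0], [0.002, 0.025, 0], [0.005, 0.025, 0], [0.006, 0.025, 0]]
[[0.008, 0.024, 0]]
```

>>> {"api": "carry_out", "payload": {
  "grip": [1, 1, 1, 1, 1],
  "linear": [
    [-0.001, 0.025, 0],
    [0.001, 0.026, 0],
    [0.002, 0.025, 0],
    [0.005, 0.025, 0],
    [0.006, 0.025, 0]
  ],
  "turn": [0, 0, 0, 0, 0]
}}

```text
t: 16.95
eef_pos: [524.6, 245.1, 306.4]
tcp_rot: [-0.542, 1.57, -0.595]
ft_force: [5.8, -0.5, -1.4]
opening: 0.229
```

>>> {"api": "carry_out", "payload": {
  "grip": [1, 1, 1],
  "linear": [
    [0.008, 0.024, 0],
    [0, 0.003, 0],
    [0, 0, 0]
  ],
  "turn": [0, 0, 0]
}}

```text
t: 17.25
eef_pos: [525.2, 258.4, 301.9]
tcp_rot: [-1.519, 1.57, -1.571]
ft_force: [6.3, 0.2, -3.1]
opening: 0.222
```

```bash
python3 -c "
from h import *
fit()"
```

```text
fit th -0.001 e 20.2
lever th -0.053 r 161.8 lat 44.0 back 148.3 z 306.9 F [ 6.3  0.2 -3.1] open 0.222 t 17.2
```

>>> {"api": "carry_out", "payload": {
  "grip": [-1, -1, -1, -1, -1],
  "linear": [
    [0, 0, 0],
    [0, 0, 0],
    [0, 0, 0],
    [0, 0, 0],
    [0, 0, 0]
  ],
  "turn": [0, 0, 0, 0, 0]
}}

```text
t: 17.75
eef_pos: [524.8, 257.9, 302.7]
tcp_rot: [2.255, 1.571, 2.202]
ft_force: [0.3, 0.3, 0.5]
opening: 0.589
```

>>> {"api": "carry_out", "payload": {
  "grip": [-1, -1, -1, -1, -1],
  "linear": [
    [0, 0, 0],
    [0, 0, 0],
    [-0.08, 0, 0],
    [-0.08, 0, 0],
    [0, -0.08, 0]
  ],
  "turn": [0, 0, 0, 0, 0]
}}

```text
t: 18.25
eef_pos: [523.8, 220.2, 387.3]
tcp_rot: [0.431, 1.563, 0.382]
ft_force: [-0.6, -0.9, -0.4]
opening: 0.981
```

>>> {"api": "carry_out", "payload": {
  "grip": [-1, -1, -1, -1, -1],
  "linear": [
    [0, -0.08, 0],
    [0, -0.08, 0],
    [0, -0.08, 0],
    [0, -0.08, 0],
    [0, 0, 0]
  ],
  "turn": [0, 0, 0, 0, 0.0477]
}}

```text
t: 18.75
eef_pos: [514.1, 54.6, 382.8]
tcp_rot: [-1.033, 1.57, -1.237]
ft_force: [-0.5, 0.3, 0.7]
opening: 1.006
```

>>> {"api": "carry_out", "payload": {
  "grip": [-1, -1, -1, -1, -1],
  "linear": [
    [0, 0, 0],
    [0, 0, 0],
    [0, 0, 0],
    [0, 0, 0],
    [0, 0, 0]
  ],
  "turn": [0.0477, 0.0477, 0.0477, 0.0477, 0.0477]
}}

```text
t: 19.25
eef_pos: [514.2, 58.1, 382.7]
tcp_rot: [1.913, 1.571, 0.955]
ft_force: [-0.3, -0.1, -0.1]
opening: 0.999
```

>>> {"api": "carry_out", "payload": {
  "grip": [-1, -1, -1, -1, -1],
  "linear": [
    [0, 0, 0],
    [0, 0, 0],
    [0, 0, 0],
    [0, 0, 0],
    [0, 0, 0]
  ],
  "turn": [0.0477, 0.0477, 0.0477, 0.0477, 0.024]
}}

```text
t: 19.75
eef_pos: [514.2, 58.1, 382.7]
tcp_rot: [2.124, 1.571, 0.491]
ft_force: [0.6, -0.4, -0.4]
opening: 1.002
```

```bash
cat >> h.py <<'E'
def cork(name,z,box=None,info=None,im=None):
    "orange cork-top blobs -> world at height z"
    i=info or cams.camera_info(name);im=cams.read_camera(name) if im is None else im
    h=cv2.cvtColor(im,cv2.COLOR_BGR2HSV)
    m=cv2.inRange(h,(8,90,150),(17,200,255))
    if box:
        k=np.zeros_like(m);k[box[1]:box[3],box[0]:box[2]]=1;m=m*k
    n,l,st,c=cv2.connectedComponentsWithStats(m)
    return [(c[j].round(1).tolist(),int(st[j,4]),st[j,2:4].tolist(),p2w(name,*c[j],z,i).round(1)[:2].tolist()) for j in range(1,n) if st[j,4]>30]
E
python3 -c "
from h import *
go(561.5,107.5,150,-3)
i=cams.camera_info('wrist');im=cams.read_camera('wrist');cv2.imwrite('pics/w9.png',im)
pr=w2p('wrist',[[561.5,107.5,133],[561.5,107.5,146]],i);print(pr)
u,v=pr[0].astype(int);print(cork('wrist',133,(u-50,max(v-50,0),u+50,v+50),i,im))
crop(im,u-60,max(v-60,0),u+60,v+60,4,'pics/c9.png')"
```

```text
t 19.8 grasp [514.2  58.1 387.7] yaw -3.54 j6 0.05 open 1.002 F [ 0.6 -0.4 -0.4]
 shift scaled [ 0.4754  0.0882 -0.1043] mm [237.7  44.1 -52.2] turn rows -0.06 of .0477
[[356.44463405 135.60778138]
 [357.60497242 136.06651393]]
[([308.5, 110.8], 315, [7, 53], [502.9, 141.6]), ([378.8, 147.9], 2934, [100, 100], [589.6, 90.3]), ([355.8, 135.6], 299, [20, 20], [560.6, 107.5])]
```

```bash
python3 -c "
from h import *
im=cams.read_camera('side');cv2.imwrite('pics/s9.png',im)
pr=w2p('side',[[560.6,107.5,133],[560.6,107.5,146]]);print(pr)
u,v=pr[0].astype(int);print([c for c in cork('side',133,(u-25,v-25,u+25,v+25),None,im)])
crop(im,u-40,v-35,u+40,v+40,6,'pics/c9.png')"
```

```text
[[314.62013775 176.58752593]
 [314.6907065  173.81017027]]
[([328.9, 166.3], 337, [22, 36], [622.0, 124.6]), ([333.0, 153.4], 32, [10, 8], [662.6, 168.2]), ([315.5, 176.6], 44, [11, 6], [562.9, 106.3])]
```

View pics/c9.png

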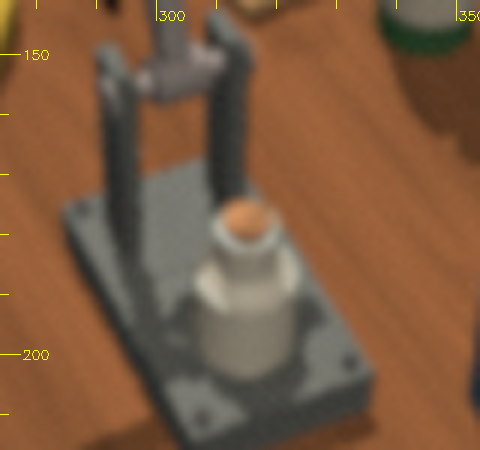

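>>> {"api": "carry_out", "payload": {
  "grip": [-1, -1, -1, -1, -1],
  "linear": [
    [0.083, 0.018, 0],
    [0.083, 0.018, 0],
    [0.083, 0.018, 0],
    [0.083, 0.017, 0],
    [0.083, 0.017, 0]
  ],
  "turn": [0, 0, 0, 0, 0]
}}

```text
t: 20.35
eef_pos: [558.5, 55.7, 173.7]
tcp_rot: [1.776, 1.57, 0.152]
ft_force: [0.7, -0.2, -0.4]
opening: 0.999
```

>>> {"api": "carry_out", "payload": {
  "grip": [-1, -1, -1, -1, -1],
  "linear": [
    [0, 0, -0.052],
    [0, 0, -0.052],
    [0.04, 0, 0],
    [0.04, 0, 0],
    [0.04, 0, 0]
  ],
  "turn": [0, 0, 0, 0, 0]
}}

```text
t: 20.85
eef_pos: [561.2, 107.9, 114.5]
tcp_rot: [1.802, 1.57, 0.178]
ft_force: [0.7, -0.2, 0.3]
opening: 1.001
```

```bash
python3 -c "
from h import *
go(561.2,107.5,119,-3)"
```

```text
t 20.9 grasp [561.2 107.9 119.5] yaw -3.01 j6 0.13 open 1.001 F [ 0.7 -0.2  0.3]
 shift scaled [ 0.0011 -0.      0.0008] mm [ 0.5 -0.   0.4] turn rows -0.00 of .0477
```

>>> {"api": "carry_out", "payload": {
  "grip": [1, 1, 1, 1, 1],
  "linear": [
    [0, 0, 0],
    [0, 0, 0],
    [0, 0, 0],
    [0, 0, 0],
    [0, 0, 0]
  ],
  "turn": [0, 0, 0, 0, 0]
}}

```text
t: 21.35
eef_pos: [561.4, 107.7, 115.9]
tcp_rot: [1.755, 1.57, 0.129]
ft_force: [0.4, -1.0, -0.7]
opening: 0.638
```

>>> {"api": "carry_out", "payload": {
  "grip": [1, 1, 1, 1, 1],
  "linear": [
    [0, 0, 0],
    [0, 0, 0],
    [0, 0, 0],
    [-0.04, 0, 0],
    [-0.06, 0, 0]
  ],
  "turn": [0, 0, 0, 0, 0]
}}

```text
t: 21.85
eef_pos: [560.1, 107.5, 164.0]
tcp_rot: [-1.454, 1.567, -3.081]
ft_force: [0.4, -0.5, -2.8]
opening: 0.349
```

```bash
python3 -c "
from h import *
go(561.2,107.9,180,-3)
t=cv2.imread('pics/top0.png');s=cv2.imread('pics/side0.png')
for nm,im in(('top',t),('side',s)):
  i=cams.camera_info(nm);
  V=np.array(i['view']);print(nm,'cam',(-V[:3,:3].T@V[:3,3]).round())
  for P,z in(((642,-74.7),115),((547,-10.5),115),((548,-146),115),((437,-124.5),115),((466,-350),105),((463,-408),105),((415.5,-314.7),105)):
    u,v=w2p(nm,[[*P,z]],i)[0]; b=[int(u-7),int(v-7),int(u+8),int(v+8)]
    h=cv2.cvtColor(im,cv2.COLOR_BGR2HSV);sub=im[b[1]:b[3],b[0]:b[2]].astype(float)
    w=np.clip((sub[...,2]-sub[...,0])-60,0,80);w[np.hypot(*(np.mgrid[b[1]:b[3],b[0]:b[2]][::-1]-np.array([u,v])[:,None,None]))>6.5]=0
    yy,xx=np.mgrid[b[1]:b[3],b[0]:b[2]];c=(w*xx).sum()/w.sum(),(w*yy).sum()/w.sum()
    print(np.round([u,v],1),np.round(c,1),p2w(nm,*c,z,i).round(1)[:2])
"
```

```text
t 21.9 grasp [560.2 107.5 169. ] yaw -3.21 j6 0.13 open 0.349 F [ 0.4 -0.5 -2.8]
 shift scaled [-0.022   0.002  -0.0009] mm [-11.    1.   -0.4] turn rows -0.02 of .0477
top cam [ 324.   26. 1230.]
[342.6 136.4] [342.9 134.7] [647.4 -75.6]
[320.7 166.6] [320.4 166.2] [548.3  -9.4]
[365.9 167.6] [366.7 166.4] [ 551.6 -148.4]
[358.4 204.2] [358.2 203.7] [ 438.7 -123.8]
[432.8 196.9] [432.3 196.3] [ 467.9 -348.4]
[452.  198.4] [453.2 198.1] [ 464.2 -411.6]
[421.4 213.4] [421.1 213.1] [ 416.4 -313.9]
side cam [ 177. -564. 1014.]
[368.2 211.9] [368.1 212. ] [641.5 -74.8]
[329.5 208.6] [329.3 209.1] [545.3 -11.7]
[354.3 243.1] [353.8 242.4] [ 548.2 -143.3]
[315.6 253.7] [316.6 252.7] [ 441.  -123.3]
[370.4 322.6] [370.4 322.1] [ 466.6 -349.1]
[383.1 344.8] [383. 345.] [ 462.5 -408.3]
[345.1 319.7] [345.2 319.7] [ 415.6 -314.9]
```

>>> {"api": "carry_out", "payload": {
  "grip": [1, 1, 1, 1, 1],
  "linear": [
    [-0.06, 0, 0],
    [-0.06, 0, 0.04],
    [0, -0.02, 0.08],
    [0, -0.025, 0.085],
    [0, -0.025, 0.085]
  ],
  "turn": [0, 0, 0, 0, 0]
}}

```text
t: 22.35
eef_pos: [517.1, -36.2, 225.0]
tcp_rot: [-1.882, 1.57, 2.775]
ft_force: [0.2, -0.1, -2.4]
opening: 0.349
```

>>> {"api": "carry_out", "payload": {
  "grip": [1, 1, 1, 1, 1],
  "linear": [
    [0, -0.025, 0.09],
    [0, -0.025, 0.09],
    [0, -0.025, 0.09],
    [0, -0.025, 0.09],
    [0, -0.025, 0.09]
  ],
  "turn": [0, 0, 0, 0, 0]
}}

```text
t: 22.85
eef_pos: [442.0, -257.8, 224.9]
tcp_rot: [-2.365, 1.57, 2.291]
ft_force: [0.7, 0.6, -3.3]
opening: 0.352
```

>>> {"api": "carry_out", "payload": {
  "grip": [1, 1, 1, 1, 1],
  "linear": [
    [0, -0.025, 0.085],
    [0, -0.025, 0.08],
    [0, -0.005, 0.08],
    [0, 0, 0],
    [0, 0, 0]
  ],
  "turn": [0, 0, 0, 0, 0]
}}

```text
t: 23.35
eef_pos: [408.2, -377.4, 224.4]
tcp_rot: [-2.484, 1.569, 2.17]
ft_force: [-0.1, 0.2, -4.0]
opening: 0.353
```

```bash
python3 -c "
from h import *
go(408.5,-377.5,110,-3)
i=cams.camera_info('wrist');im=cams.read_camera('wrist');cv2.imwrite('pics/w10.png',im)
for P in((466.5,-350,105),(415.7,-314.7,105),(463,-408.5,105),(464.5,-345,4)):print(w2p('wrist',[P],i))
print(w2p('top',[[464.5+98.5*np.cos(a),-345+98.5*np.sin(a),45] for a in (0,1.57,3.14,4.71)]))
"
```

```text
t 23.4 grasp [ 408.2 -377.5  229.4] yaw -3.30 j6 -0.81 open 0.353 F [-0.1  0.2 -4. ]
 shift scaled [0.2388 0.0009 0.0004] mm [119.4   0.5   0.2] turn rows -0.04 of .0477
[[386.29655222 166.87530766]]
[[326.71947254 129.39666778]]
[[382.98218406 229.65897285]]
[[367.55637872 151.00806   ]]
[[424.55400466 168.9155479 ]
 [394.01675389 198.69789425]
 [425.43024361 230.85597489]
 [455.89696619 200.43789281]]
```

View pics/w10.png

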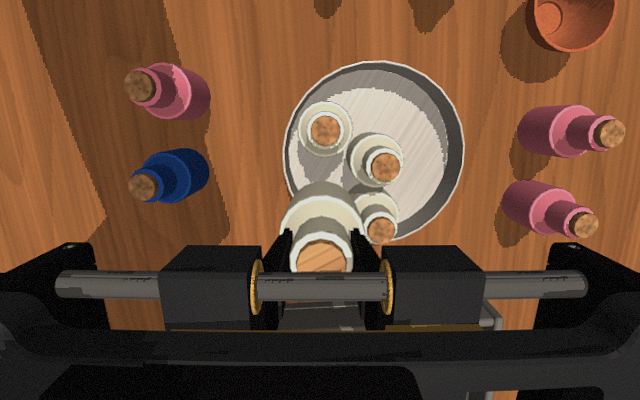

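```bash
python3 -c "
from h import *
i=cams.camera_info('wrist')
for u,v in((284,150),(465,150),(375,61.5),(312,90),(440,90)):print(p2w('wrist',u,v,45,i).round(1))
f=lambda c:w2p('wrist',[[c[0]+98.5*np.cos(a),c[1]+98.5*np.sin(a),45] for a in np.radians([0,45,90,135,180])],i).round(0).tolist()
print(f((464.5,-345)))
"
```

```text
[ 370.4 -334.    45. ]
[ 563.8 -344.6   45. ]
[ 468.7 -251.4   45. ]
[ 404.  -275.2   45. ]
[ 534.9 -281.9   45. ]
[[464.0, 150.0], [439.0, 83.0], [371.0, 57.0], [303.0, 91.0], [281.0, 161.0]]
```

>>> {"api": "carry_out", "payload": {
  "grip": [1, 1, 1, 1, 1],
  "linear": [
    [0.07, 0.001, 0],
    [0.07, 0, 0],
    [0.06, 0, 0],
    [0.04, 0, 0],
    [0.012, 0, 0]
  ],
  "turn": [0, 0, 0, 0, 0]
}}

```text
t: 23.9
eef_pos: [409.1, -375.3, 97.3]
tcp_rot: [-2.421, 1.567, 2.237]
ft_force: [-0.2, -0.5, -2.6]
opening: 0.35
```

>>> {"api": "carry_out", "payload": {
  "grip": [1, 1, 1],
  "linear": [
    [0.01, 0, 0],
    [0.006, 0, 0],
    [0, 0, 0]
  ],
  "turn": [0, 0, 0]
}}

```text
t: 24.2
eef_pos: [410.1, -377.7, 92.6]
tcp_rot: [0.789, 1.568, -0.838]
ft_force: [0.6, -0.7, 1.7]
opening: 0.353
```

```bash
python3 -c "
from h import *
go(408.9,-377.9,94,-3)"
```

```text
t 24.2 grasp [ 410.1 -377.7   97.6] yaw -3.19 j6 -0.81 open 0.353 F [ 0.6 -0.7  1.7]
 shift scaled [ 0.0073 -0.0024  0.0006] mm [ 3.6 -1.2  0.3] turn rows -0.02 of .0477
```

>>> {"api": "carry_out", "payload": {
  "grip": [1, 1],
  "linear": [
    [0.004, -0.002, 0],
    [0, 0, 0]
  ],
  "turn": [0, 0]
}}

```text
t: 24.4
eef_pos: [410.1, -378.7, 92.0]
tcp_rot: [0.807, 1.563, -0.82]
ft_force: [2.8, -2.1, 14.5]
opening: 0.352
```

```bash
python3 -c "
from h import *
go(408.9,-377.9,94,-3)"
```

```text
t 24.4 grasp [ 410.1 -378.7   97. ] yaw -3.20 j6 -0.81 open 0.352 F [ 2.8 -2.1 14.5]
 shift scaled [ 0.0059 -0.0025 -0.0015] mm [ 3.  -1.2 -0.8] turn rows -0.02 of .0477
```

>>> {"api": "carry_out", "payload": {
  "grip": [-0.2, -0.2, -0.2, -0.2, -0.2],
  "linear": [
    [0, 0, 0],
    [0, 0, 0],
    [0, 0, 0],
    [0, 0, 0],
    [0, 0, 0]
  ],
  "turn": [0, 0, 0, 0, 0]
}}

```text
t: 24.9
eef_pos: [408.3, -377.0, 89.0]
tcp_rot: [-2.802, 1.571, 1.854]
ft_force: [-1.0, 0.2, -0.6]
opening: 0.593
```

>>> {"api": "carry_out", "payload": {
  "grip": [-0.2, -0.2, -0.2, -0.2, -1],
  "linear": [
    [-0.03, 0, 0],
    [-0.06, 0, 0],
    [-0.08, 0, 0],
    [-0.08, 0, 0],
    [0, 0, 0]
  ],
  "turn": [0, 0, 0, 0, 0]
}}

```text
t: 25.4
eef_pos: [409.4, -378.3, 218.8]
tcp_rot: [0.773, 1.563, -0.853]
ft_force: [0.7, -0.1, -0.8]
opening: 0.64
```

```bash
cat >> h.py <<'E'
def corkat(nm,P,z,im=None,rad=7,i=None):
    i=i or cams.camera_info(nm);im=cams.read_camera(nm) if im is None else im
    u,v=w2p(nm,[[*P,z]],i)[0];b=[int(u-rad),int(v-rad),int(u+rad+1),int(v+rad+1)];sub=im[b[1]:b[3],b[0]:b[2]].astype(float)
    yy,xx=np.mgrid[b[1]:b[3],b[0]:b[2]];w=np.clip(sub[...,2]-sub[...,0]-60,0,80);w[np.hypot(xx-u,yy-v)>rad-.5]=0
    c=(w*xx).sum()/w.sum(),(w*yy).sum()/w.sum();return np.round([u,v],1).tolist(),np.round(c,1).tolist(),p2w(nm,*c,z,i).round(1)[:2].tolist(),round(float(w.sum()/80))
E
python3 -c "
from h import *
go(548,-145,229,-3)
im=cams.read_camera('side')
print('placed',corkat('side',(410,-378.5),107,im))
for P in((466.5,-350),(415.7,-314.7),(463,-408.5)):print(corkat('side',P,109,im))
for P in((641.7,-74.8),(548,-145),(438.5,-124)):print(corkat('side',P,115,im))
i=cams.camera_info('wrist');w=cams.read_camera('wrist')
print('wrist',corkat('wrist',(410,-378.5),107,w,14,i))
"
```

```text
t 25.4 grasp [ 409.4 -378.3  223.8] yaw -3.20 j6 -0.81 open 0.640 F [ 0.7 -0.1 -0.8]
 shift scaled [-0.0117  0.2507 -0.4812] mm [  -5.9  125.4 -240.6] turn rows -0.02 of .0477
placed ([357.4, 344.1], [357.7, 345.4], [408.9, -381.2], 44)
([370.8, 321.9], [372.0, 325.0], [464.9, -357.7], 0)
([345.3, 319.0], [nan, nan], [nan, nan], 0)
([383.5, 344.4], [383.0, 345.0], [461.2, -408.9], 38)
([368.1, 212.0], [nan, nan], [nan, nan], 0)
([354.1, 242.9], [353.4, 245.5], [541.9, -151.2], 16)
([316.0, 253.3], [nan, nan], [nan, nan], 0)
wrist ([323.2, 204.0], [322.8, 204.1], [409.7, -378.6], 366)h.py:55: RuntimeWarning: invalid value encountered in scalar divide
  c=(w*xx).sum()/w.sum(),(w*yy).sum()/w.sum();return np.round([u,v],1).tolist(),np.round(c,1).tolist(),p2w(nm,*c,z,i).round(1)[:2].tolist(),round(float(w.sum()/80))
```

>>> {"api": "carry_out", "payload": {
  "grip": [-1, -1, -1, -1, -1],
  "linear": [
    [-0.012, 0.042, -0.08],
    [0, 0.042, -0.08],
    [0, 0.042, -0.08],
    [0, 0.042, -0.08],
    [0, 0.042, -0.08]
  ],
  "turn": [0, 0, 0, 0, 0]
}}

```text
t: 26.0
eef_pos: [524.5, -181.4, 218.4]
tcp_rot: [-1.992, 1.568, 2.664]
ft_force: [0.0, -0.1, -0.3]
opening: 0.995
```

>>> {"api": "carry_out", "payload": {
  "grip": [-1, -1, -1],
  "linear": [
    [0, 0.041, -0.081],
    [0, 0, 0],
    [0, 0, 0]
  ],
  "turn": [0, 0, 0]
}}

```text
t: 26.3
eef_pos: [546.8, -143.0, 218.4]
tcp_rot: [-1.862, 1.568, 2.796]
ft_force: [0.2, -1.1, 0.7]
opening: 1.002
```

```bash
python3 -c "
from h import *
i=cams.camera_info('wrist');w=cams.read_camera('wrist');cv2.imwrite('pics/w11.png',w)
q=corkat('wrist',(548,-145),115,w,16,i);print(q)
q=corkat('wrist',q[2],115,w,16,i);print(q)
go(*q[2],88.5,-3)
"
```

```text
([324.0, 207.4], [322.9, 209.0], [547.0, -146.4], 380)
([322.9, 209.0], [322.9, 209.2], [546.9, -146.5], 386)
t 26.4 grasp [ 546.6 -143.9  223.7] yaw -3.17 j6 -0.32 open 1.001 F [0.1 0.  0.3]
 shift scaled [0.2705 0.0016 0.0053] mm [135.2   0.8   2.7] turn rows -0.02 of .0477
```

>>> {"api": "carry_out", "payload": {
  "grip": [-1, -1, -1, -1, -1],
  "linear": [
    [0.06, 0.0015, 0.005],
    [0.06, 0, 0],
    [0.06, 0, 0],
    [0.06, 0, 0],
    [0.03, 0, 0]
  ],
  "turn": [0, 0, 0, 0, 0]
}}

```text
t: 26.85
eef_pos: [545.9, -147.6, 82.3]
tcp_rot: [-1.892, 1.567, 2.762]
ft_force: [1.0, -0.1, 0.4]
opening: 1.003
```

>>> {"api": "carry_out", "payload": {
  "grip": [1, 1, 1, 1, 1],
  "linear": [
    [0, 0, 0],
    [0, 0, 0],
    [0, 0, 0],
    [0, 0, 0],
    [0, 0, 0]
  ],
  "turn": [0, 0, 0, 0, 0]
}}

```text
t: 27.35
eef_pos: [547.9, -146.6, 85.9]
tcp_rot: [1.328, 1.57, -0.299]
ft_force: [1.0, -0.6, 0.1]
opening: 0.634
```

>>> {"api": "carry_out", "payload": {
  "grip": [1, 1, 1, 1, 1],
  "linear": [
    [0, 0, 0],
    [0, 0, 0],
    [0, 0, 0],
    [0, 0, 0],
    [-0.03, 0, 0]
  ],
  "turn": [0, 0, 0, 0, 0]
}}

```text
t: 27.85
eef_pos: [546.8, -146.1, 98.7]
tcp_rot: [-1.92, 1.567, 2.737]
ft_force: [-0.5, -0.3, -3.2]
opening: 0.352
```

>>> {"api": "carry_out", "payload": {
  "grip": [1, 1, 1, 1],
  "linear": [
    [-0.06, 0, 0],
    [-0.06, 0, 0],
    [0, 0, 0],
    [0, 0, 0]
  ],
  "turn": [0, 0, 0, 0]
}}

```text
t: 28.25
eef_pos: [547.4, -146.4, 159.7]
tcp_rot: [2.956, 1.571, 1.329]
ft_force: [-0.6, 0.2, -3.9]
opening: 0.35
```

```bash
python3 -c "
from h import *
go(561.2,108,163,-3)
"
```

```text
t 28.2 grasp [ 547.4 -146.4  164.7] yaw -3.20 j6 -0.32 open 0.350 F [-0.6  0.2 -3.9]
 shift scaled [ 0.0035 -0.0008 -0.5095] mm [   1.7   -0.4 -254.7] turn rows -0.02 of .0477
```

>>> {"api": "carry_out", "payload": {
  "grip": [1, 1, 1, 1, 1],
  "linear": [
    [0, 0, -0.085],
    [0, 0, -0.085],
    [0, 0, -0.085],
    [0, 0, -0.085],
    [0, 0, -0.085]
  ],
  "turn": [0, 0, 0, 0, 0]
}}

```text
t: 28.75
eef_pos: [558.6, 67.3, 158.2]
tcp_rot: [-1.535, 1.568, 3.121]
ft_force: [1.0, -0.3, -2.6]
opening: 0.352
```

>>> {"api": "carry_out", "payload": {
  "grip": [1, 1, 1],
  "linear": [
    [0, 0, -0.085],
    [0, 0, 0],
    [0, 0, 0]
  ],
  "turn": [0, 0, 0]
}}

```text
t: 29.05
eef_pos: [561.1, 108.8, 158.4]
tcp_rot: [-1.408, 1.568, -3.032]
ft_force: [0.1, 0.2, -4.0]
opening: 0.353
```

```bash
python3 -c "
from h import *
go(561.2,108,122,-3)
"
```

```text
t 29.1 grasp [561.1 108.8 163.4] yaw -3.08 j6 0.13 open 0.353 F [ 0.1  0.2 -4. ]
 shift scaled [0.0828 0.0005 0.0016] mm [41.4  0.3  0.8] turn rows -0.01 of .0477
```

Lower, release, rise and go to the lever with the turn (same route as before).

>>> {"api": "carry_out", "payload": {
  "grip": [1, 1, 1, 1, 1],
  "linear": [
    [0.03, 0, 0.001],
    [0.025, 0, 0],
    [0.015, 0, 0],
    [0.008, 0, 0],
    [0.005, 0, 0]
  ],
  "turn": [0, 0, 0, 0, 0]
}}

```text
t: 29.55
eef_pos: [561.9, 107.2, 118.2]
tcp_rot: [-1.573, 1.57, 3.083]
ft_force: [0.5, -0.7, -3.4]
opening: 0.353
```

```bash
python3 -c "
from h import *
go(561.2,108,122,-3)
"
```

```text
t 29.6 grasp [561.9 107.2 123.2] yaw -3.24 j6 0.13 open 0.353 F [ 0.5 -0.7 -3.4]
 shift scaled [ 0.0023 -0.0014 -0.0015] mm [ 1.2 -0.7 -0.8] turn rows -0.03 of .0477
```

>>> {"api": "carry_out", "payload": {
  "grip": [1, 1, 1, -1, -1],
  "linear": [
    [0.004, 0, 0],
    [0.004, 0, 0],
    [0, 0, 0],
    [0, 0, 0],
    [0, 0, 0]
  ],
  "turn": [0, 0, 0, 0, 0]
}}

```text
t: 30.05
eef_pos: [562.1, 107.7, 115.0]
tcp_rot: [1.769, 1.57, 0.143]
ft_force: [0.3, 0.1, -0.2]
opening: 0.466
```

>>> {"api": "carry_out", "payload": {
  "grip": [-1, -1, -1, -1, -1],
  "linear": [
    [0, 0, 0],
    [0, 0, 0],
    [0, 0, 0],
    [-0.04, 0, 0],
    [-0.06, 0, 0]
  ],
  "turn": [0, 0, 0, 0, 0]
}}

```text
t: 30.55
eef_pos: [561.2, 107.5, 163.8]
tcp_rot: [-1.474, 1.567, -3.1]
ft_force: [0.4, -0.3, 0.4]
opening: 0.88
```

>>> {"api": "carry_out", "payload": {
  "grip": [-1, -1, -1, -1, -1],
  "linear": [
    [-0.06, 0, 0.06],
    [-0.06, 0, 0.07],
    [-0.06, 0, 0.07],
    [0, 0, 0],
    [0, 0, 0]
  ],
  "turn": [0, 0, 0, 0, 0]
}}

```text
t: 31.05
eef_pos: [556.2, 7.3, 254.9]
tcp_rot: [1.793, 1.57, 0.164]
ft_force: [-0.6, 0.5, -0.2]
opening: 0.999
```

```bash
python3 -c "
from h import *
i=cams.camera_info('wrist');w=cams.read_camera('wrist');cv2.imwrite('pics/w12.png',w)
q=corkat('wrist',(561.2,108),145.5,w,16,i);print(q);print(corkat('wrist',q[2],145.5,w,16,i))
go(523.9,257.2,380,87)
"
```

```text
([320.9, 81.4], [321.0, 81.9], [561.3, 107.7], 483)
([321.0, 81.8], [321.1, 82.2], [561.3, 107.4], 490)
t 31.1 grasp [556.    8.  259.1] yaw -3.24 j6 -0.05 open 1.001 F [-1.1  0.1 -0.6]
 shift scaled [-0.2416 -0.0924 -0.4941] mm [-120.8  -46.2 -247.1] turn rows 10.45 of .0477
```

>>> {"api": "carry_out", "payload": {
  "grip": [-1, -1, -1, -1, -1],
  "linear": [
    [-0.08, -0.031, 0],
    [-0.08, -0.031, 0],
    [-0.08, -0.03, 0],
    [0, 0, 0],
    [0, 0, 0]
  ],
  "turn": [0, 0, 0, -0.0477, -0.0477]
}}

```text
t: 31.6
eef_pos: [510.1, 11.5, 374.7]
tcp_rot: [1.683, 1.57, 0.364]
ft_force: [0.4, -0.2, 0.1]
opening: 0.998
```

>>> {"api": "carry_out", "payload": {
  "grip": [-1, -1, -1, -1, -1],
  "linear": [
    [0, 0, 0],
    [0, 0, 0],
    [0, 0, 0],
    [0, 0, 0],
    [0, 0, 0]
  ],
  "turn": [-0.0477, -0.0477, -0.0477, -0.0477, -0.0477]
}}

```text
t: 32.1
eef_pos: [510.3, 11.5, 373.2]
tcp_rot: [-2.774, 1.568, 2.939]
ft_force: [-0.0, -0.6, -0.3]
opening: 0.998
```

>>> {"api": "carry_out", "payload": {
  "grip": [-1, -1, -1, -1, -1],
  "linear": [
    [0, 0, 0],
    [0, 0, 0],
    [0, 0, 0],
    [0, 0, 0],
    [0, 0.09, 0]
  ],
  "turn": [-0.0477, -0.0477, -0.0477, -0.024, 0]
}}

```text
t: 32.6
eef_pos: [512.9, 54.0, 373.2]
tcp_rot: [-2.823, 1.568, -2.875]
ft_force: [1.2, 0.8, 0.2]
opening: 1.001
```

>>> {"api": "carry_out", "payload": {
  "grip": [-1, -1, -1, -1, -1],
  "linear": [
    [0, 0.09, 0],
    [0, 0.09, 0],
    [0, 0.09, 0],
    [0, 0.09, 0],
    [0, 0.044, 0]
  ],
  "turn": [0, 0, 0, 0, 0]
}}

```text
t: 33.1
eef_pos: [522.4, 261.2, 372.8]
tcp_rot: [-3.002, 1.568, -3.051]
ft_force: [-0.1, 0.1, 0.0]
opening: 1.001
```

>>> {"api": "carry_out", "payload": {
  "grip": [-1, -1],
  "linear": [
    [0, 0, 0],
    [0, 0, 0]
  ],
  "turn": [0, 0]
}}

```text
t: 33.3
eef_pos: [522.8, 257.7, 373.3]
tcp_rot: [-2.686, 1.569, -2.737]
ft_force: [0.3, -0.7, 0.9]
opening: 1.001
```

```bash
python3 -c "
from h import *
go(524.2,257.2,327,87)
"
```

```text
t 33.3 grasp [522.9 257.7 378.3] yaw 87.10 j6 -1.18 open 1.001 F [ 0.3 -0.7  0.9]
 shift scaled [ 0.1026 -0.0008  0.003 ] mm [51.3 -0.4  1.5] turn rows 0.01 of .0477
```

>>> {"api": "carry_out", "payload": {
  "grip": [-1, -1, -1, -1, 1],
  "linear": [
    [0.035, 0, 0.003],
    [0.035, 0, 0],
    [0.033, 0, 0],
    [0, 0, 0],
    [0, 0, 0]
  ],
  "turn": [0, 0, 0, 0, 0]
}}

```text
t: 33.8
eef_pos: [525.0, 256.2, 323.5]
tcp_rot: [-2.794, 1.571, -2.847]
ft_force: [1.1, -0.0, 0.3]
opening: 0.956
```

>>> {"api": "carry_out", "payload": {
  "grip": [1, 1, 1, 1, 1],
  "linear": [
    [0, 0, 0],
    [0, 0, 0],
    [0, 0, 0],
    [0, 0, 0],
    [0, 0, 0]
  ],
  "turn": [0, 0, 0, 0, 0]
}}

```text
t: 34.3
eef_pos: [524.9, 256.9, 323.3]
tcp_rot: [0.69, 1.571, 0.637]
ft_force: [-0.3, 0.3, 0.3]
opening: 0.556
```

>>> {"api": "carry_out", "payload": {
  "grip": [1, 1, 1, 1, 1],
  "linear": [
    [0, 0, 0],
    [0, 0, 0],
    [0, 0, 0],
    [0, 0, 0],
    [0, 0, 0]
  ],
  "turn": [0, 0, 0, 0, 0]
}}

```text
t: 34.8
eef_pos: [525.0, 257.3, 323.3]
tcp_rot: [1.187, 1.57, 1.134]
ft_force: [0.5, 4.3, 1.3]
opening: 0.229
```

>>> {"api": "carry_out", "payload": {
  "grip": [1, 1, 1, 1, 1],
  "linear": [
    [-0.012, -0.041, 0],
    [-0.007, -0.043, 0],
    [-0.002, -0.043, 0],
    [0.003, -0.043, 0],
    [0.008, -0.042, 0]
  ],
  "turn": [0, 0, 0, 0, 0]
}}

```text
t: 35.3
eef_pos: [519.0, 151.2, 328.9]
tcp_rot: [1.265, 1.568, 1.213]
ft_force: [-0.6, 6.3, 3.4]
opening: 0.227
```

>>> {"api": "carry_out", "payload": {
  "grip": [1, 1, 1, 1, 1],
  "linear": [
    [0.013, -0.041, 0],
    [0.018, -0.039, 0],
    [0.023, -0.037, 0],
    [0.027, -0.034, 0],
    [0.031, -0.03, 0]
  ],
  "turn": [0, 0, 0, 0, 0]
}}

```text
t: 35.8
eef_pos: [514.0, 60.8, 272.2]
tcp_rot: [1.676, 1.569, 1.622]
ft_force: [-1.8, 9.3, 2.1]
opening: 0.218
```

```bash
python3 -c "
from h import *
fit()"
```

```text
fit th 1.208 e -1.6
lever th 1.195 r 179.8 lat 44.6 back -49.7 z 277.2 F [-1.8  9.3  2.1] open 0.218 t 35.8
```

>>> {"api": "carry_out", "payload": {
  "grip": [1, 1, 1, 1, 1],
  "linear": [
    [0.034, -0.026, 0],
    [0.037, -0.022, 0],
    [0.039, -0.018, 0],
    [0.041, -0.013, 0],
    [0.042, -0.006, 0]
  ],
  "turn": [0, 0, 0, 0, 0]
}}

```text
t: 36.3
eef_pos: [511.7, 18.5, 175.6]
tcp_rot: [2.022, 1.57, 1.968]
ft_force: [-3.9, 8.7, 14.9]
opening: 0.227
```

>>> {"api": "carry_out", "payload": {
  "grip": [1, 1, 1, 1, 1],
  "linear": [
    [0.03, 0, 0],
    [0.015, 0, 0],
    [0.008, 0, 0],
    [0.006, 0, 0],
    [0, 0, 0]
  ],
  "turn": [0, 0, 0, 0, 0]
}}

```text
t: 36.8
eef_pos: [514.4, 17.2, 149.2]
tcp_rot: [-0.232, 1.564, -0.284]
ft_force: [-3.7, -7.2, 31.1]
opening: 0.223
```

>>> {"api": "carry_out", "payload": {
  "grip": [1, 1, 1],
  "linear": [
    [0.006, 0, 0],
    [0, 0, 0],
    [0, 0, 0]
  ],
  "turn": [0, 0, 0]
}}

```text
t: 37.1
eef_pos: [515.0, 17.1, 146.7]
tcp_rot: [-0.192, 1.562, -0.245]
ft_force: [-2.6, -6.8, 35.7]
opening: 0.224
```

```bash
python3 -c "
from h import *
fit()
im=cams.read_camera('side');cv2.imwrite('pics/s12.png',im);o=cv2.imread('pics/s8r.png')
r=np.s_[178:200,335:356];d=cv2.absdiff(im[r],o[r]);print('bar end diff vs stop picture',d.mean(),d.max())
for n,I in(('ref',o),('now',im)):
  m=I[178:195,343:354].mean(2)<60;yy,xx=np.where(m);print(n,xx.mean()+343,yy.mean()+178,m.sum())"
```

```text
fit th 1.872 e 14.8
lever th 1.955 r 178.3 lat 41.3 back -93.2 z 151.7 F [-2.6 -6.8 35.7] open 0.224 t 37.1
bar end diff vs stop picture 3.7756132756132756 46
ref 346.6909090909091 186.4909090909091 55
now 346.7818181818182 186.14545454545456 55
```

>>> {"api": "carry_out", "payload": {
  "grip": [1, 1, 1, 1],
  "linear": [
    [0.008, 0, 0],
    [0.006, 0, 0],
    [0, 0, 0],
    [0, 0, 0]
  ],
  "turn": [0, 0, 0, 0]
}}

```text
t: 37.55
eef_pos: [515.7, 17.1, 139.9]
tcp_rot: [-0.157, 1.56, -0.209]
ft_force: [0.9, -7.1, 36.6]
opening: 0.224
```

```bash
python3 -c "
from h import *
fit()
im=cams.read_camera('side');cv2.imwrite('pics/s13.png',im);o=cv2.imread('pics/s8r.png')
for n,I in(('ref',o),('now',im)):
  m=np.clip(90-I[178:195,343:354].mean(2),0,60);yy,xx=np.mgrid[178:195,343:354];print(n,(m*xx).sum()/m.sum(),(m*yy).sum()/m.sum(),m.sum())"
```

```text
fit th 1.872 e 21.6
lever th 1.993 r 178.7 lat 40.7 back -93.2 z 144.9 F [ 0.9 -7.1 36.6] open 0.224 t 37.5
ref 346.7743970692989 186.4022590821207 3275.666666666667
now 346.7980894922071 186.10889894419307 3315.0
```

>>> {"api": "carry_out", "payload": {
  "grip": [1, 1, 1, 1, 1],
  "linear": [
    [-0.006, 0.001, 0],
    [-0.034, 0.003, 0],
    [-0.035, 0.006, 0],
    [-0.033, 0.009, 0],
    [-0.033, 0.012, 0]
  ],
  "turn": [0, 0, 0, 0, 0]
}}

```text
t: 38.1
eef_pos: [516.3, 30.2, 209.5]
tcp_rot: [-0.599, 1.56, -0.651]
ft_force: [8.5, -24.9, 12.6]
opening: 0.224
```

>>> {"api": "carry_out", "payload": {
  "grip": [1],
  "linear": [
    [0, 0, 0]
  ],
  "turn": [0]
}}

```text
t: 38.2
eef_pos: [516.4, 30.7, 210.7]
tcp_rot: [-0.499, 1.559, -0.551]
ft_force: [5.3, -27.1, 16.2]
opening: 0.227
```

```bash
python3 -c "
from h import *
back(18)"
```

```text
fit th 1.525 e 11.5
lever th 1.582 r 174.4 lat 40.7 back -79.6 z 215.7 F [  5.3 -27.1  16.2] open 0.227 t 38.2
[[-0.028, 0.013, 0], [-0.026, 0.015, 0], [-0.026, 0.017, 0], [-0.023, 0.02, 0], [-0.022, 0.021, 0]]
[[-0.02, 0.023, 0], [-0.018, 0.025, 0], [-0.015, 0.026, 0], [-0.014, 0.027, 0], [-0.011, 0.029, 0]]
[[-0.008, 0.029, 0], [-0.006, 0.03, 0], [-0.004, 0.03, 0], [-0.001, 0.031, 0], [0.002, 0.03, 0]]
[[0.004, 0.03, 0], [0.007, 0.03, 0], [0.009, 0.029, 0]]
```

>>> {"api": "carry_out", "payload": {
  "grip": [1, 1, 1, 1, 1],
  "linear": [
    [-0.028, 0.009, 0],
    [-0.026, 0.015, 0],
    [-0.026, 0.017, 0],
    [-0.023, 0.02, 0],
    [-0.022, 0.021, 0]
  ],
  "turn": [0, 0, 0, 0, 0]
}}

```text
t: 38.7
eef_pos: [517.9, 72.8, 272.2]
tcp_rot: [-0.349, 1.561, -0.402]
ft_force: [10.7, -6.4, 9.2]
opening: 0.226
```

>>> {"api": "carry_out", "payload": {
  "grip": [1, 1, 1, 1, 1],
  "linear": [
    [-0.02, 0.023, 0],
    [-0.018, 0.025, 0],
    [-0.015, 0.026, 0],
    [-0.014, 0.027, 0],
    [0, 0, 0]
  ],
  "turn": [0, 0, 0, 0, 0]
}}

```text
t: 39.2
eef_pos: [519.9, 126.2, 304.5]
tcp_rot: [0.126, 1.564, 0.074]
ft_force: [7.6, 0.9, 7.4]
opening: 0.225
```

```bash
python3 -c "
from h import *
back(9)"
```

```text
fit th 0.752 e 14.1
lever th 0.777 r 166.5 lat 42.2 back 16.0 z 309.5 F [7.6 0.9 7.4] open 0.225 t 39.2
[[-0.011, 0.028, 0], [-0.008, 0.029, 0], [-0.006, 0.029, 0], [-0.003, 0.03, 0], [-0.001, 0.03, 0]]
[[0.002, 0.03, 0], [0.004, 0.03, 0], [0.007, 0.029, 0], [0.009, 0.029, 0]]
```

Finish easing to rest, then release, lift and return over the nest (route as before).

>>> {"api": "carry_out", "payload": {
  "grip": [1, 1, 1, 1, 1],
  "linear": [
    [-0.011, 0.028, 0],
    [-0.008, 0.029, 0],
    [-0.006, 0.029, 0],
    [-0.003, 0.03, 0],
    [-0.001, 0.03, 0]
  ],
  "turn": [0, 0, 0, 0, 0]
}}

```text
t: 39.7
eef_pos: [522.8, 198.4, 317.6]
tcp_rot: [-0.057, 1.568, -0.11]
ft_force: [7.1, 1.6, -1.7]
opening: 0.224
```

>>> {"api": "carry_out", "payload": {
  "grip": [1, 1, 1, 1, 1],
  "linear": [
    [0.002, 0.03, 0],
    [0.004, 0.03, 0],
    [0.007, 0.029, 0],
    [0.009, 0.029, 0],
    [0, 0.003, 0]
  ],
  "turn": [0, 0, 0, 0, 0]
}}

```text
t: 40.2
eef_pos: [525.7, 258.9, 305.7]
tcp_rot: [-0.817, 1.569, -0.869]
ft_force: [6.1, -5.4, -1.8]
opening: 0.228
```

>>> {"api": "carry_out", "payload": {
  "grip": [1, 1],
  "linear": [
    [0, 0, 0],
    [0, 0, 0]
  ],
  "turn": [0, 0]
}}

```text
t: 40.4
eef_pos: [525.7, 258.5, 305.9]
tcp_rot: [-0.099, 1.57, -0.151]
ft_force: [6.7, 0.6, -1.3]
opening: 0.222
```

```bash
python3 -c "
from h import *
fit()"
```

```text
fit th -0.001 e 16.2
lever th -0.044 r 165.5 lat 43.5 back 148.4 z 310.9 F [ 6.7  0.6 -1.3] open 0.222 t 40.4
```

>>> {"api": "carry_out", "payload": {
  "grip": [-1, -1, -1, -1, -1],
  "linear": [
    [0, 0, 0],
    [0, 0, 0],
    [0, 0, 0],
    [0, 0, 0],
    [0, 0, 0]
  ],
  "turn": [0, 0, 0, 0, 0]
}}

```text
t: 40.9
eef_pos: [524.9, 258.4, 306.1]
tcp_rot: [2.918, 1.571, 2.865]
ft_force: [0.2, -0.0, -0.0]
opening: 0.588
```

>>> {"api": "carry_out", "payload": {
  "grip": [-1, -1, -1, -1, -1],
  "linear": [
    [0, 0, 0],
    [0, 0, 0],
    [-0.08, 0, 0],
    [-0.07, 0, 0],
    [0, -0.08, 0]
  ],
  "turn": [0, 0, 0, 0, 0]
}}

```text
t: 41.4
eef_pos: [523.8, 220.7, 385.2]
tcp_rot: [0.448, 1.564, 0.398]
ft_force: [0.9, -0.8, -0.5]
opening: 0.98
```

>>> {"api": "carry_out", "payload": {
  "grip": [-1, -1, -1, -1, -1],
  "linear": [
    [0, -0.08, 0],
    [0, -0.08, 0],
    [0, -0.08, 0],
    [0, -0.08, 0],
    [0, 0, 0]
  ],
  "turn": [0, 0, 0, 0, 0.0477]
}}

```text
t: 41.9
eef_pos: [514.2, 55.1, 381.4]
tcp_rot: [-0.964, 1.57, -1.168]
ft_force: [-0.0, 0.5, -0.3]
opening: 1.001
```

>>> {"api": "carry_out", "payload": {
  "grip": [-1, -1, -1, -1, -1],
  "linear": [
    [0, 0, 0],
    [0, 0, 0],
    [0, 0, 0],
    [0, 0, 0],
    [0, 0, 0]
  ],
  "turn": [0.0477, 0.0477, 0.0477, 0.0477, 0.0477]
}}

```text
t: 42.4
eef_pos: [514.4, 58.7, 381.2]
tcp_rot: [1.775, 1.571, 0.816]
ft_force: [-0.4, 0.0, -0.0]
opening: 1.002
```

>>> {"api": "carry_out", "payload": {
  "grip": [-1, -1, -1, -1, -1],
  "linear": [
    [0, 0, 0],
    [0, 0, 0],
    [0, 0, 0],
    [0, 0, 0],
    [0, 0, 0]
  ],
  "turn": [0.0477, 0.0477, 0.0477, 0.0477, 0.022]
}}

```text
t: 42.9
eef_pos: [514.4, 58.6, 381.1]
tcp_rot: [2.924, 1.571, 1.298]
ft_force: [0.1, 0.3, 0.0]
opening: 1.002
```

```bash
cat >> h.py <<'E'
def nestcheck():
    i=cams.camera_info('wrist');w=cams.read_camera('wrist');s=cams.read_camera('side')
    q=corkat('wrist',(561.2,107.5),133,w,13,i);q=corkat('wrist',q[2],133,w,13,i);print('wrist',q);print('side',corkat('side',q[2],133,s,6),'z146 would be',w2p('side',[[*q[2],146]]))
    go(*q[2],120,-3)
E
python3 -c "
from h import *
nestcheck()
im=cams.read_camera('side')
for P in((641.7,-74.8),(438.5,-124)):print(corkat('side',P,115,im))"
```

```text
wrist ([356.3, 136.3], [356.3, 136.2], [560.9, 107.6], 183)
side ([314.7, 176.5], [315.4, 176.9], [562.0, 105.2], 17) z146 would be [[314.76032297 173.75487186]]
t 43.0 grasp [514.4  58.7 386.2] yaw -2.89 j6 0.04 open 1.000 F [-0.  -0.   0.7]
 shift scaled [ 0.5323  0.0879 -0.1023] mm [266.2  44.  -51.2] turn rows 0.01 of .0477
([368.1, 212.0], [363.2, 212.1], [628.4, -68.4], 8)
([316.0, 253.3], [317.7, 250.7], [446.6, -119.0], 20)
```

>>> {"api": "carry_out", "payload": {
  "grip": [-1, -1, -1, -1, -1],
  "linear": [
    [0.083, 0.018, 0],
    [0.083, 0.018, 0],
    [0.083, 0.018, 0],
    [0.083, 0.017, 0],
    [0.083, 0.017, 0]
  ],
  "turn": [0, 0, 0, 0, 0]
}}

```text
t: 43.55
eef_pos: [558.6, 56.5, 172.2]
tcp_rot: [1.758, 1.57, 0.14]
ft_force: [1.5, -0.1, -0.6]
opening: 1.0
```

>>> {"api": "carry_out", "payload": {
  "grip": [-1, -1, -1, -1, -1],
  "linear": [
    [0, 0, -0.052],
    [0, 0, -0.051],
    [0.04, 0, 0],
    [0.04, 0, 0],
    [0.036, 0, 0]
  ],
  "turn": [0, 0, 0, 0, 0]
}}

```text
t: 44.05
eef_pos: [560.9, 108.2, 114.8]
tcp_rot: [2.217, 1.571, 0.599]
ft_force: [0.4, -0.4, 0.0]
opening: 1.0
```

>>> {"api": "carry_out", "payload": {
  "grip": [1, 1, 1, 1, 1],
  "linear": [
    [0, 0, 0],
    [0, 0, 0],
    [0, 0, 0],
    [0, 0, 0],
    [0, 0, 0]
  ],
  "turn": [0, 0, 0, 0, 0]
}}

```text
t: 44.55
eef_pos: [561.2, 107.9, 116.3]
tcp_rot: [1.767, 1.57, 0.147]
ft_force: [-0.3, -1.1, -0.2]
opening: 0.634
```

>>> {"api": "carry_out", "payload": {
  "grip": [1, 1, 1, 1, 1],
  "linear": [
    [0, 0, 0],
    [0, 0, 0],
    [0, 0, 0],
    [0, 0, 0],
    [-0.03, 0, 0]
  ],
  "turn": [0, 0, 0, 0, 0]
}}

```text
t: 45.05
eef_pos: [559.9, 107.9, 129.1]
tcp_rot: [-1.464, 1.567, -3.085]
ft_force: [0.3, -0.3, -2.2]
opening: 0.352
```

```bash
python3 -c "
from h import *
go(519.8,-384.6,225,-3)"
```

```text
t 45.0 grasp [560.  107.9 134.1] yaw -2.85 j6 0.12 open 0.352 F [ 0.3 -0.3 -2.2]
 shift scaled [-0.1813 -0.032   0.9877] mm [-90.6 -16.  493.9] turn rows 0.02 of .0477
```

>>> {"api": "carry_out", "payload": {
  "grip": [1, 1, 1, 1, 1],
  "linear": [
    [-0.07, 0, 0],
    [-0.07, 0, 0],
    [-0.05, 0, 0.06],
    [0, -0.006, 0.09],
    [0, -0.006, 0.09]
  ],
  "turn": [0, 0, 0, 0, 0]
}}

```text
t: 45.55
eef_pos: [548.6, -12.5, 226.1]
tcp_rot: [1.583, 1.57, -0.036]
ft_force: [-0.3, 0.3, -3.0]
opening: 0.352
```

>>> {"api": "carry_out", "payload": {
  "grip": [1, 1, 1, 1, 1],
  "linear": [
    [0, -0.004, 0.09],
    [0, -0.004, 0.09],
    [0, -0.004, 0.09],
    [0, -0.004, 0.09],
    [0, -0.004, 0.09]
  ],
  "turn": [0, 0, 0, 0, 0]
}}

```text
t: 46.05
eef_pos: [527.1, -237.5, 225.3]
tcp_rot: [-2.199, 1.57, 2.464]
ft_force: [1.2, -0.6, -3.1]
opening: 0.357
```

>>> {"api": "carry_out", "payload": {
  "grip": [1, 1, 1, 1, 1],
  "linear": [
    [0, 0, 0.09],
    [0, 0, 0.09],
    [0, 0, 0.087],
    [0, 0, 0.03],
    [0, 0, 0]
  ],
  "turn": [0, 0, 0, 0, 0]
}}

```text
t: 46.55
eef_pos: [519.7, -385.8, 224.6]
tcp_rot: [-2.247, 1.569, 2.414]
ft_force: [0.4, 0.2, -3.7]
opening: 0.352
```

>>> {"api": "carry_out", "payload": {
  "grip": [1],
  "linear": [
    [0, 0, 0]
  ],
  "turn": [0]
}}

```text
t: 46.65
eef_pos: [520.2, -383.3, 225.0]
tcp_rot: [-2.501, 1.569, 2.161]
ft_force: [-0.3, -0.9, -3.2]
opening: 0.355
```

```bash
cat >> h.py <<'E'
def tin(Ps):
    i=cams.camera_info('wrist');w=cams.read_camera('wrist');cv2.imwrite('pics/tin%d.png'%(env.state()['t']*10),w)
    for P,z in Ps:
        q=corkat('wrist',P,z,w,11,i);print(q[1:],end=' ')
    print()
E
python3 -c "
from h import *
tin([((466.5,-350),109),((415.7,-314.7),109),((463,-408.5),109),((409.7,-378.6),107)])
go(519.8,-384.6,110,-3)"
```

```text
([259.5, 167.7], [467.0, -349.9], 141) ([196.6, 129.7], [416.2, -314.4], 139) ([262.1, 231.2], [463.6, -408.4], 143) ([200.4, 201.7], [409.6, -378.2], 199) 
t 46.7 grasp [ 520.5 -382.8  230.3] yaw -2.80 j6 -0.69 open 0.353 F [-0.1 -0.6 -3.9]
 shift scaled [ 0.2406 -0.0011  0.0039] mm [120.3  -0.5   1.9] turn rows 0.02 of .0477
```

>>> {"api": "carry_out", "payload": {
  "grip": [1, 1, 1, 1, 1],
  "linear": [
    [0.07, -0.001, 0.002],
    [0.07, 0, 0],
    [0.06, 0, 0],
    [0.04, 0, 0],
    [0.012, 0, 0]
  ],
  "turn": [0, 0, 0, 0, 0]
}}

```text
t: 47.2
eef_pos: [519.7, -383.0, 97.7]
tcp_rot: [-2.321, 1.567, 2.344]
ft_force: [-0.0, 0.2, -2.8]
opening: 0.354
```

>>> {"api": "carry_out", "payload": {
  "grip": [1, 1, 1],
  "linear": [
    [0.012, 0, 0],
    [0.006, 0, 0],
    [0.003, 0, 0]
  ],
  "turn": [0, 0, 0]
}}

```text
t: 47.5
eef_pos: [520.3, -385.1, 89.9]
tcp_rot: [0.971, 1.57, -0.649]
ft_force: [-0.6, 0.3, -3.2]
opening: 0.355
```

```bash
python3 -c "
from h import *
go(519.8,-384.6,95,-3)"
```

```text
t 47.5 grasp [ 520.3 -385.1   94.9] yaw -2.82 j6 -0.69 open 0.355 F [-0.6  0.3 -3.2]
 shift scaled [-0.0003 -0.001  -0.0009] mm [-0.1 -0.5 -0.5] turn rows 0.02 of .0477
```

>>> {"api": "carry_out", "payload": {
  "grip": [1, 1, 1, 1, -0.2],
  "linear": [
    [0.003, 0, 0],
    [0.003, 0, 0],
    [0.002, 0, 0],
    [0, 0, 0],
    [0, 0, 0]
  ],
  "turn": [0, 0, 0, 0, 0]
}}

```text
t: 48.0
eef_pos: [520.8, -385.6, 87.8]
tcp_rot: [0.927, 1.567, -0.693]
ft_force: [0.3, 0.4, -1.0]
opening: 0.392
```

>>> {"api": "carry_out", "payload": {
  "grip": [-0.2, -0.2, -0.2, -0.2, -0.2],
  "linear": [
    [0, 0, 0],
    [0, 0, 0],
    [0, 0, 0],
    [0, 0, 0],
    [-0.04, 0, 0]
  ],
  "turn": [0, 0, 0, 0, 0]
}}

```text
t: 48.5
eef_pos: [519.0, -384.4, 102.9]
tcp_rot: [-2.28, 1.566, 2.382]
ft_force: [0.9, 0.1, -1.4]
opening: 0.6
```

>>> {"api": "carry_out", "payload": {
  "grip": [-0.2, -0.2, -0.2, -1, -1],
  "linear": [
    [-0.07, 0, 0],
    [-0.08, 0, 0],
    [-0.08, 0, 0],
    [0, 0, 0],
    [0, 0, 0]
  ],
  "turn": [0, 0, 0, 0, 0]
}}

```text
t: 49.0
eef_pos: [519.9, -385.2, 220.6]
tcp_rot: [0.958, 1.569, -0.663]
ft_force: [0.0, 0.1, -0.1]
opening: 0.713
```

```bash
python3 -c "
from h import *
tin([((466.5,-350),109),((415.7,-314.7),109),((463,-408.5),109),((409.7,-378.6),107),((520,-385),107)])
for P in((641.7,-74.8),(438.5,-124)):
  for n in('top','side'):print(n,corkat(n,P,115,None,14)[1:])
go(641.7,-74.8,229,-3)"
```

```text
([258.3, 166.0], [467.0, -349.9], 154) ([194.3, 127.3], [416.3, -314.5], 149) ([262.9, 228.5], [465.4, -406.5], 101) ([198.2, 200.6], [409.5, -378.2], 212) ([322.1, 202.3], [520.0, -385.4], 214) 
top ([344.6, 134.8], [647.3, -80.6], 419)
side ([nan, nan], [nan, nan], 0)
top ([nan, nan], [nan, nan], 0)
side ([319.7, 250.0], [452.6, -119.9], 180)
t 49.2 grasp [ 519.7 -384.9  223.8] yaw -2.85 j6 -0.69 open 0.925 F [ 0.2  0.5 -0.2]
 shift scaled [-0.0099  0.2129 -0.6316] mm [  -4.9  106.5 -315.8] turn rows 0.02 of .0477h.py:55: RuntimeWarning: invalid value encountered in scalar divide
  c=(w*xx).sum()/w.sum(),(w*yy).sum()/w.sum();return np.round([u,v],1).tolist(),np.round(c,1).tolist(),p2w(nm,*c,z,i).round(1)[:2].tolist(),round(float(w.sum()/80))
```

>>> {"api": "carry_out", "payload": {
  "grip": [-1, -1, -1, -1, -1],
  "linear": [
    [-0.01, 0.03, -0.09],
    [0, 0.03, -0.09],
    [0, 0.03, -0.09],
    [0, 0.03, -0.09],
    [0, 0.03, -0.09]
  ],
  "turn": [0, 0, 0, 0, 0]
}}

```text
t: 49.75
eef_pos: [606.3, -162.3, 224.4]
tcp_rot: [-1.994, 1.57, 2.669]
ft_force: [1.0, -0.8, 0.5]
opening: 1.002
```

>>> {"api": "carry_out", "payload": {
  "grip": [-1, -1, -1, -1, -1],
  "linear": [
    [0, 0.03, -0.09],
    [0, 0.03, -0.06],
    [0, 0, 0],
    [0, 0, 0],
    [0, 0, 0]
  ],
  "turn": [0, 0, 0, 0, 0]
}}

```text
t: 50.25
eef_pos: [639.3, -91.6, 224.6]
tcp_rot: [-1.619, 1.57, 3.043]
ft_force: [0.6, -0.3, 0.7]
opening: 1.0
```

```bash
python3 -c "
from h import *
i=cams.camera_info('wrist');w=cams.read_camera('wrist');cv2.imwrite('pics/w14.png',w)
q=corkat('wrist',(641.7,-74.8),115,w,16,i);print(q)
q=corkat('wrist',q[2],115,w,16,i);print(q)
print(cork('wrist',115,None,i,w))
go(*q[2],89,-3)"
```

```text
([324.1, 184.3], [325.9, 185.7], [643.2, -76.0], 216)
([325.9, 185.6], [328.8, 187.5], [645.6, -77.8], 225)
[([13.7, 125.7], 3024, [48, 217], [374.6, -8.0]), ([81.2, 102.7], 23819, [161, 245], [442.1, 5.8]), ([163.8, 7.3], 438, [32, 17], [524.5, 71.8]), ([382.7, 135.1], 72588, [429, 272], [692.5, -35.6]), ([303.1, 174.9], 660, [29, 29], [624.1, -65.7]), ([142.6, 185.8], 180, [15, 33], [482.5, -67.6]), ([159.6, 189.0], 122, [18, 13], [497.3, -71.3]), ([179.7, 259.9], 228, [15, 25], [503.9, -139.1]), ([356.0, 261.9], 231, [25, 18], [667.5, -149.0]), ([335.7, 264.4], 118, [16, 16], [648.7, -150.6]), ([328.1, 306.2], 90, [25, 12], [639.6, -194.2]), ([367.3, 319.0], 792, [61, 29], [677.3, -210.6]), ([409.7, 315.8], 1065, [49, 29], [718.8, -209.6]), ([445.8, 397.0], 34, [11, 6], [761.6, -314.6])]
t 50.3 grasp [639.2 -91.8 229.8] yaw -2.92 j6 -0.19 open 0.999 F [-0.9  0.5 -0.5]
 shift scaled [ 0.2816  0.0115 -0.0287] mm [140.8   5.7 -14.3] turn rows 0.01 of .0477
```

>>> {"api": "carry_out", "payload": {
  "grip": [-1, -1, -1, -1],
  "linear": [
    [0, -0.033, -0.05],
    [0, 0, 0],
    [0, 0, 0],
    [0, 0, 0]
  ],
  "turn": [0, 0, 0, 0]
}}

```text
t: 50.7
eef_pos: [624.6, -66.0, 225.3]
tcp_rot: [1.357, 1.57, -0.264]
ft_force: [-0.1, 0.5, 0.2]
opening: 1.002
```

```bash
python3 -c "
from h import *
i=cams.camera_info('wrist');w=cams.read_camera('wrist');cv2.imwrite('pics/w15.png',w)
c=[k for k in cork('wrist',115,(290,150,360,245),i,w) if k[1]<900];print(c)
go(*c[0][3],89,-3)
crop(w,250,120,400,260,5,'pics/c15.png')"
```

```text
[([321.4, 202.6], 617, [29, 28], [624.1, -65.6])]
t 50.8 grasp [624.7 -65.9 230.1] yaw -2.90 j6 -0.16 open 1.001 F [0.1 0.  0.3]
 shift scaled [ 0.2823 -0.0012 -0.0006] mm [141.1  -0.6  -0.3] turn rows 0.01 of .0477
```

View pics/c15.png

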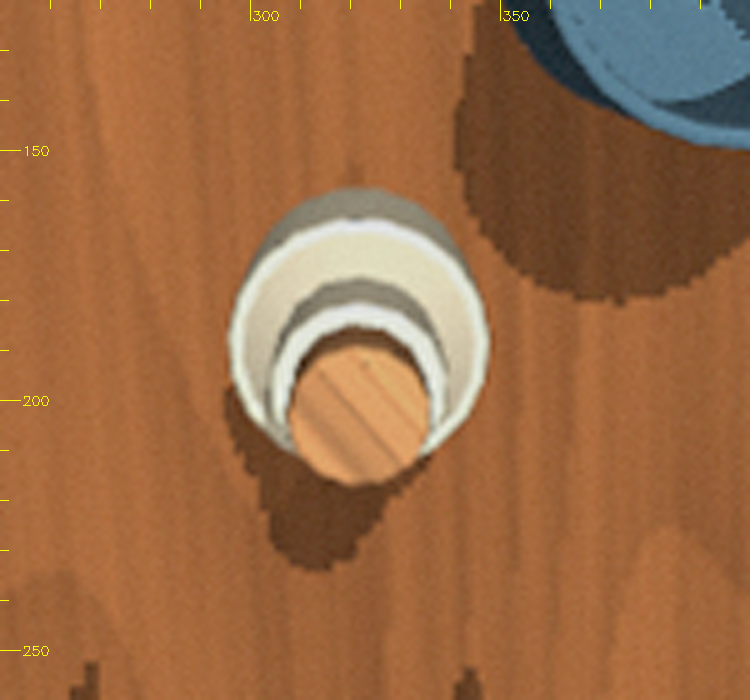

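>>> {"api": "carry_out", "payload": {
  "grip": [-1, -1, -1, -1, -1],
  "linear": [
    [0.06, -0.001, 0],
    [0.06, 0, 0],
    [0.06, 0, 0],
    [0.06, 0, 0],
    [0.042, 0, 0]
  ],
  "turn": [0, 0, 0, 0, 0]
}}

```text
t: 51.25
eef_pos: [623.6, -65.5, 82.0]
tcp_rot: [-1.748, 1.569, 2.914]
ft_force: [-0.3, -0.3, 0.5]
opening: 1.001
```

>>> {"api": "carry_out", "payload": {
  "grip": [1, 1, 1, 1, 1],
  "linear": [
    [0, 0, 0],
    [0, 0, 0],
    [0, 0, 0],
    [0, 0, 0],
    [0, 0, 0]
  ],
  "turn": [0, 0, 0, 0, 0]
}}

```text
t: 51.75
eef_pos: [624.3, -65.0, 85.1]
tcp_rot: [1.471, 1.569, -0.149]
ft_force: [-0.4, -0.4, 0.3]
opening: 0.638
```

>>> {"api": "carry_out", "payload": {
  "grip": [1, 1, 1, 1, 1],
  "linear": [
    [0, 0, 0],
    [0, 0, 0],
    [0, 0, 0],
    [0, 0, 0],
    [-0.03, 0, 0]
  ],
  "turn": [0, 0, 0, 0, 0]
}}

```text
t: 52.25
eef_pos: [622.9, -64.7, 97.9]
tcp_rot: [-1.746, 1.567, 2.917]
ft_force: [-1.0, 0.4, -1.9]
opening: 0.353
```

>>> {"api": "carry_out", "payload": {
  "grip": [1, 1, 1, 1],
  "linear": [
    [-0.06, 0, 0],
    [-0.06, 0, 0],
    [0, 0, 0],
    [0, 0, 0]
  ],
  "turn": [0, 0, 0, 0]
}}

```text
t: 52.65
eef_pos: [623.8, -64.9, 159.8]
tcp_rot: [1.498, 1.57, -0.122]
ft_force: [-0.0, -0.1, -2.9]
opening: 0.355
```

```bash
python3 -c "
from h import *
go(561.2,108,163,-3)
"
```

```text
t 52.6 grasp [623.8 -64.8 164.8] yaw -2.84 j6 -0.16 open 0.355 F [-0.  -0.1 -2.9]
 shift scaled [ 0.0035 -0.1422 -0.3391] mm [   1.7  -71.1 -169.5] turn rows 0.02 of .0477
```

>>> {"api": "carry_out", "payload": {
  "grip": [1, 1, 1, 1, 1],
  "linear": [
    [0, -0.036, -0.085],
    [0, -0.036, -0.085],
    [0, -0.035, -0.085],
    [0, -0.035, -0.084],
    [0, 0, 0]
  ],
  "turn": [0, 0, 0, 0, 0]
}}

```text
t: 53.15
eef_pos: [558.8, 111.9, 158.0]
tcp_rot: [-1.658, 1.567, 3.009]
ft_force: [0.1, -1.4, -2.1]
opening: 0.354
```

>>> {"api": "carry_out", "payload": {
  "grip": [1, 1],
  "linear": [
    [0, 0, 0],
    [0, 0, 0]
  ],
  "turn": [0, 0]
}}

```text
t: 53.35
eef_pos: [561.5, 107.2, 158.5]
tcp_rot: [-1.34, 1.57, -2.961]
ft_force: [0.7, -0.5, -1.8]
opening: 0.356
```

```bash
python3 -c "
from h import *
go(561.2,107.7,121,-3)
"
```

```text
t 53.4 grasp [561.5 107.2 163.5] yaw -2.87 j6 0.12 open 0.356 F [ 0.7 -0.5 -1.8]
 shift scaled [ 0.085  -0.0006 -0.001 ] mm [42.5 -0.3 -0.5] turn rows 0.02 of .0477
```

Lower to contact, release, withdraw.

>>> {"api": "carry_out", "payload": {
  "grip": [1, 1, 1, 1, 1],
  "linear": [
    [0.03, 0, -0.001],
    [0.025, 0, 0],
    [0.015, 0, 0],
    [0.008, 0, 0],
    [0.006, 0, 0]
  ],
  "turn": [0, 0, 0, 0, 0]
}}

```text
t: 53.85
eef_pos: [561.6, 108.1, 116.8]
tcp_rot: [-1.763, 1.571, 2.899]
ft_force: [1.3, -0.6, -2.4]
opening: 0.352
```

>>> {"api": "carry_out", "payload": {
  "grip": [1, 1, 1, -1, -1],
  "linear": [
    [0.004, 0, 0],
    [0.002, 0, 0],
    [0, 0, 0],
    [0, 0, 0],
    [0, 0, 0]
  ],
  "turn": [0, 0, 0, 0, 0]
}}

```text
t: 54.35
eef_pos: [561.6, 108.5, 114.5]
tcp_rot: [1.835, 1.57, 0.215]
ft_force: [0.5, 0.6, -0.4]
opening: 0.468
```

>>> {"api": "carry_out", "payload": {
  "grip": [-1, -1, -1, -1, -1],
  "linear": [
    [0, 0, 0],
    [0, 0, 0],
    [0, 0, 0],
    [-0.04, 0, 0],
    [-0.06, 0, 0]
  ],
  "turn": [0, 0, 0, 0, 0]
}}

```text
t: 54.85
eef_pos: [560.7, 108.3, 163.4]
tcp_rot: [-1.461, 1.568, -3.081]
ft_force: [1.6, -0.4, 0.1]
opening: 0.885
```

>>> {"api": "carry_out", "payload": {
  "grip": [-1, -1, -1, -1, -1],
  "linear": [
    [-0.06, 0, 0.06],
    [-0.06, 0, 0.07],
    [-0.06, 0, 0.07],
    [0, 0, 0],
    [0, 0, 0]
  ],
  "turn": [0, 0, 0, 0, 0]
}}

```text
t: 55.35
eef_pos: [556.4, 8.0, 254.5]
tcp_rot: [1.747, 1.57, 0.125]
ft_force: [0.2, 0.7, 0.5]
opening: 0.997
```

```bash
python3 -c "
from h import *
i=cams.camera_info('wrist');w=cams.read_camera('wrist');cv2.imwrite('pics/w16.png',w)
q=corkat('wrist',(561.2,108),145.5,w,16,i);print(q);print(corkat('wrist',q[2],145.5,w,16,i))
go(524.2,257.2,377,87)
"
```

```text
([321.5, 82.4], [322.0, 82.4], [561.6, 108.0], 472)
([322.0, 82.4], [322.2, 82.4], [561.8, 107.9], 477)
t 55.4 grasp [556.2   8.7 258.6] yaw -2.88 j6 -0.05 open 1.000 F [0.3 0.8 0.7]
 shift scaled [-0.2366 -0.0889 -0.4931] mm [-118.3  -44.5 -246.6] turn rows -10.47 of .0477
```

>>> {"api": "carry_out", "payload": {
  "grip": [-1, -1, -1, -1, -1],
  "linear": [
    [-0.08, -0.03, 0],
    [-0.08, -0.03, 0],
    [-0.08, -0.03, 0],
    [0, 0, 0],
    [0, 0, 0]
  ],
  "turn": [0, 0, 0, -0.0477, -0.0477]
}}

```text
t: 55.9
eef_pos: [511.3, 12.0, 374.2]
tcp_rot: [1.692, 1.57, 0.378]
ft_force: [-0.0, 0.9, -0.1]
opening: 1.003
```

>>> {"api": "carry_out", "payload": {
  "grip": [-1, -1, -1, -1, -1],
  "linear": [
    [0, 0, 0],
    [0, 0, 0],
    [0, 0, 0],
    [0, 0, 0],
    [0, 0, 0]
  ],
  "turn": [-0.0477, -0.0477, -0.0477, -0.0477, -0.0477]
}}

```text
t: 56.4
eef_pos: [511.4, 11.9, 372.7]
tcp_rot: [-2.779, 1.568, 2.94]
ft_force: [-1.0, -0.2, -0.2]
opening: 1.003
```

>>> {"api": "carry_out", "payload": {
  "grip": [-1, -1, -1, -1, -1],
  "linear": [
    [0, 0, 0],
    [0, 0, 0],
    [0, 0, 0],
    [0, 0, 0],
    [0, 0.09, 0]
  ],
  "turn": [-0.0477, -0.0477, -0.0477, -0.023, 0]
}}

```text
t: 56.9
eef_pos: [514.0, 54.4, 372.7]
tcp_rot: [-2.83, 1.568, -2.88]
ft_force: [0.4, 1.4, 1.0]
opening: 0.997
```

>>> {"api": "carry_out", "payload": {
  "grip": [-1, -1, -1, -1, -1],
  "linear": [
    [0, 0.09, 0],
    [0, 0.09, 0],
    [0, 0.09, 0],
    [0, 0.09, 0],
    [0, 0.043, 0]
  ],
  "turn": [0, 0, 0, 0, 0]
}}

```text
t: 57.4
eef_pos: [522.8, 261.2, 372.3]
tcp_rot: [-2.999, 1.568, -3.045]
ft_force: [-0.5, -1.2, 0.0]
opening: 1.003
```

>>> {"api": "carry_out", "payload": {
  "grip": [-1, -1],
  "linear": [
    [0, 0, 0],
    [0, 0, 0]
  ],
  "turn": [0, 0]
}}

```text
t: 57.6
eef_pos: [523.2, 257.7, 372.8]
tcp_rot: [-2.694, 1.569, -2.742]
ft_force: [0.7, -0.9, 0.7]
opening: 1.001
```

```bash
python3 -c "
from h import *
go(524.4,257.2,327,87)
"
```

```text
t 57.6 grasp [523.3 257.7 377.8] yaw 87.28 j6 -1.18 open 1.001 F [ 0.7 -0.9  0.7]
 shift scaled [ 0.1017 -0.0008  0.0025] mm [50.8 -0.4  1.3] turn rows 0.03 of .0477
```

>>> {"api": "carry_out", "payload": {
  "grip": [-1, -1, -1, -1, 1],
  "linear": [
    [0.035, 0, 0.0025],
    [0.035, 0, 0],
    [0.032, 0, 0],
    [0, 0, 0],
    [0, 0, 0]
  ],
  "turn": [0.0015, 0, 0, 0, 0]
}}

```text
t: 58.1
eef_pos: [525.2, 256.2, 323.4]
tcp_rot: [-2.777, 1.571, -2.832]
ft_force: [-0.2, 0.5, 0.7]
opening: 0.954
```

>>> {"api": "carry_out", "payload": {
  "grip": [1, 1, 1, 1, 1],
  "linear": [
    [0, 0, 0],
    [0, 0, 0],
    [0, 0, 0],
    [0, 0, 0],
    [0, 0, 0]
  ],
  "turn": [0, 0, 0, 0, 0]
}}

```text
t: 58.6
eef_pos: [525.0, 256.9, 323.3]
tcp_rot: [0.573, 1.571, 0.518]
ft_force: [0.3, -0.3, 0.5]
opening: 0.549
```

>>> {"api": "carry_out", "payload": {
  "grip": [1, 1, 1, 1, 1],
  "linear": [
    [0, 0, 0],
    [0, 0, 0],
    [0, 0, 0],
    [0, 0, 0],
    [0, 0, 0]
  ],
  "turn": [0, 0, 0, 0, 0]
}}

```text
t: 59.1
eef_pos: [525.1, 257.3, 323.3]
tcp_rot: [1.204, 1.57, 1.149]
ft_force: [0.8, 4.2, 0.5]
opening: 0.221
```

>>> {"api": "carry_out", "payload": {
  "grip": [1, 1, 1, 1, 1],
  "linear": [
    [-0.012, -0.041, 0],
    [-0.007, -0.043, 0],
    [-0.002, -0.043, 0],
    [0.003, -0.043, 0],
    [0.008, -0.042, 0]
  ],
  "turn": [0, 0, 0, 0, 0]
}}

```text
t: 59.6
eef_pos: [519.0, 151.2, 328.9]
tcp_rot: [1.241, 1.568, 1.187]
ft_force: [0.4, 6.6, 2.6]
opening: 0.223
```

>>> {"api": "carry_out", "payload": {
  "grip": [1, 1, 1, 1, 1],
  "linear": [
    [0.013, -0.041, 0],
    [0.018, -0.039, 0],
    [0.023, -0.037, 0],
    [0.027, -0.034, 0],
    [0.031, -0.03, 0]
  ],
  "turn": [0, 0, 0, 0, 0]
}}

```text
t: 60.1
eef_pos: [513.9, 60.8, 272.2]
tcp_rot: [1.609, 1.569, 1.554]
ft_force: [-1.5, 8.8, 0.7]
opening: 0.225
```

```bash
python3 -c "
from h import *
fit()"
```

```text
fit th 1.208 e -1.6
lever th 1.195 r 179.8 lat 44.8 back -49.7 z 277.2 F [-1.5  8.8  0.7] open 0.225 t 60.1
```

>>> {"api": "carry_out", "payload": {
  "grip": [1, 1, 1, 1, 1],
  "linear": [
    [0.034, -0.026, 0],
    [0.037, -0.022, 0],
    [0.039, -0.018, 0],
    [0.041, -0.013, 0],
    [0.042, -0.007, 0]
  ],
  "turn": [0, 0, 0, 0, 0]
}}

```text
t: 60.6
eef_pos: [511.6, 18.4, 175.6]
tcp_rot: [1.709, 1.569, 1.653]
ft_force: [-4.2, 16.4, 13.5]
opening: 0.227
```

>>> {"api": "carry_out", "payload": {
  "grip": [1, 1, 1, 1, 1],
  "linear": [
    [0.03, 0, 0],
    [0.015, 0, 0],
    [0.008, 0, 0],
    [0.006, 0, 0],
    [0.006, 0, 0]
  ],
  "turn": [0, 0, 0, 0, 0]
}}

```text
t: 61.1
eef_pos: [514.7, 17.1, 146.8]
tcp_rot: [-0.119, 1.562, -0.173]
ft_force: [-3.7, -2.8, 42.9]
opening: 0.225
```

>>> {"api": "carry_out", "payload": {
  "grip": [1, 1, 1],
  "linear": [
    [0.006, 0, 0],
    [0, 0, 0],
    [0, 0, 0]
  ],
  "turn": [0, 0, 0]
}}

```text
t: 61.4
eef_pos: [515.0, 17.1, 143.6]
tcp_rot: [-0.105, 1.561, -0.159]
ft_force: [0.1, -2.2, 33.4]
opening: 0.225
```

```bash
cat >> h.py <<'E'
def barend():
    im=cams.read_camera('side')
    for n,I in(('ref1',cv2.imread('pics/s8r.png')),('ref2',cv2.imread('pics/s13.png')),('now',im)):
        m=np.clip(90-I[178:195,343:354].mean(2),0,60);yy,xx=np.mgrid[178:195,343:354];print(n,((m*xx).sum()/m.sum()).round(2),((m*yy).sum()/m.sum()).round(2))
E
python3 -c "
from h import *
fit();barend()"
```

```text
fit th 1.876 e 17.3
lever th 1.973 r 178.5 lat 41.3 back -93.2 z 148.6 F [ 0.1 -2.2 33.4] open 0.225 t 61.4
ref1 346.77 186.4
ref2 346.8 186.11
now 346.83 186.08
```

At the stop. Ease back.

>>> {"api": "carry_out", "payload": {
  "grip": [1, 1, 1, 1, 1],
  "linear": [
    [-0.006, 0, 0],
    [-0.034, 0.003, 0],
    [-0.035, 0.005, 0],
    [-0.033, 0.008, 0],
    [-0.033, 0.011, 0]
  ],
  "turn": [0, 0, 0, 0, 0]
}}

```text
t: 61.95
eef_pos: [515.1, 32.2, 212.2]
tcp_rot: [0.341, 1.564, 0.286]
ft_force: [15.3, 23.1, -7.1]
opening: 0.228
```

>>> {"api": "carry_out", "payload": {
  "grip": [1],
  "linear": [
    [0, 0, 0]
  ],
  "turn": [0]
}}

```text
t: 62.05
eef_pos: [515.2, 32.9, 213.2]
tcp_rot: [0.311, 1.563, 0.257]
ft_force: [10.9, 10.0, 1.9]
opening: 0.224
```

```bash
python3 -c "
from h import *
back(18)"
```

```text
fit th 1.496 e 13.8
lever th 1.565 r 173.3 lat 42.0 back -77.5 z 218.2 F [10.9 10.   1.9] open 0.224 t 62.0
[[-0.027, 0.013, 0], [-0.025, 0.016, 0], [-0.024, 0.018, 0], [-0.023, 0.019, 0], [-0.021, 0.022, 0]]
[[-0.019, 0.023, 0], [-0.017, 0.024, 0], [-0.015, 0.026, 0], [-0.013, 0.027, 0], [-0.01, 0.028, 0]]
[[-0.008, 0.029, 0], [-0.006, 0.029, 0], [-0.003, 0.03, 0], [-0.001, 0.03, 0], [0.002, 0.03, 0]]
[[0.004, 0.029, 0], [0.007, 0.03, 0], [0.009, 0.028, 0]]
```

>>> {"api": "carry_out", "payload": {
  "grip": [1, 1, 1, 1, 1],
  "linear": [
    [-0.027, 0.014, 0],
    [-0.025, 0.016, 0],
    [-0.024, 0.018, 0],
    [-0.023, 0.019, 0],
    [-0.021, 0.022, 0]
  ],
  "turn": [0, 0, 0, 0, 0]
}}

```text
t: 62.55
eef_pos: [516.5, 76.8, 271.1]
tcp_rot: [0.426, 1.567, 0.371]
ft_force: [10.8, 7.6, -7.3]
opening: 0.223
```

>>> {"api": "carry_out", "payload": {
  "grip": [1, 1, 1, 1, 1],
  "linear": [
    [-0.019, 0.023, 0],
    [-0.017, 0.024, 0],
    [-0.015, 0.026, 0],
    [-0.013, 0.027, 0],
    [0, 0, 0]
  ],
  "turn": [0, 0, 0, 0, 0]
}}

```text
t: 63.05
eef_pos: [518.9, 126.9, 303.6]
tcp_rot: [0.26, 1.567, 0.207]
ft_force: [4.1, 1.7, 3.1]
opening: 0.222
```

```bash
python3 -c "
from h import *
back(9)"
```

```text
fit th 0.748 e 15.2
lever th 0.775 r 165.4 lat 43.3 back 16.7 z 308.6 F [4.1 1.7 3.1] open 0.222 t 63.0
[[-0.01, 0.028, 0], [-0.008, 0.029, 0], [-0.006, 0.029, 0], [-0.003, 0.03, 0], [-0.001, 0.03, 0]]
[[0.002, 0.03, 0], [0.004, 0.029, 0], [0.007, 0.03, 0], [0.009, 0.028, 0]]
```

>>> {"api": "carry_out", "payload": {
  "grip": [1, 1, 1, 1, 1],
  "linear": [
    [-0.01, 0.028, 0],
    [-0.008, 0.029, 0],
    [-0.006, 0.029, 0],
    [-0.003, 0.03, 0],
    [-0.001, 0.03, 0]
  ],
  "turn": [0, 0, 0, 0, 0]
}}

```text
t: 63.55
eef_pos: [522.4, 199.4, 317.0]
tcp_rot: [-0.092, 1.569, -0.146]
ft_force: [6.2, -0.7, -2.1]
opening: 0.227
```

>>> {"api": "carry_out", "payload": {
  "grip": [1, 1, 1, 1, 1],
  "linear": [
    [0.002, 0.03, 0],
    [0.004, 0.03, 0],
    [0.007, 0.029, 0],
    [0.009, 0.029, 0],
    [0, 0.003, 0]
  ],
  "turn": [0, 0, 0, 0, 0]
}}

```text
t: 64.05
eef_pos: [525.2, 259.4, 305.0]
tcp_rot: [-1.632, 1.568, -1.685]
ft_force: [5.1, -10.0, 0.1]
opening: 0.224
```

>>> {"api": "carry_out", "payload": {
  "grip": [1, 1],
  "linear": [
    [0, 0, 0],
    [0, 0, 0]
  ],
  "turn": [0, 0]
}}

```text
t: 64.25
eef_pos: [525.2, 259.0, 305.2]
tcp_rot: [-1.785, 1.57, -1.839]
ft_force: [5.2, -3.5, -0.8]
opening: 0.222
```

```bash
python3 -c "
from h import *
fit()"
```

```text
fit th -0.004 e 16.7
lever th -0.048 r 165.1 lat 43.9 back 148.8 z 310.2 F [ 5.2 -3.5 -0.8] open 0.222 t 64.2
```

>>> {"api": "carry_out", "payload": {
  "grip": [-1, -1, -1, -1, -1],
  "linear": [
    [0, 0, 0],
    [0, 0, 0],
    [0, 0, 0],
    [0, 0, 0],
    [0, 0, 0]
  ],
  "turn": [0, 0, 0, 0, 0]
}}

```text
t: 64.75
eef_pos: [525.0, 259.0, 305.6]
tcp_rot: [2.651, 1.571, 2.597]
ft_force: [-0.8, 0.7, -0.9]
opening: 0.589
```

>>> {"api": "carry_out", "payload": {
  "grip": [-1, -1, -1, -1, -1],
  "linear": [
    [0, 0, 0],
    [0, 0, 0],
    [-0.08, 0, 0],
    [-0.07, 0, 0],
    [0, -0.08, 0]
  ],
  "turn": [0, 0, 0, 0, 0]
}}

```text
t: 65.25
eef_pos: [523.9, 221.2, 384.7]
tcp_rot: [0.451, 1.564, 0.4]
ft_force: [0.1, -1.4, -0.5]
opening: 0.983
```

>>> {"api": "carry_out", "payload": {
  "grip": [-1, -1, -1, -1, -1],
  "linear": [
    [0, -0.08, 0],
    [0, -0.08, 0],
    [0, -0.08, 0],
    [0, -0.08, 0],
    [0, 0, 0]
  ],
  "turn": [0, 0, 0, 0, 0.0477]
}}

```text
t: 65.75
eef_pos: [514.0, 55.6, 380.9]
tcp_rot: [-0.921, 1.57, -1.127]
ft_force: [0.5, 1.1, 0.2]
opening: 1.003
```

>>> {"api": "carry_out", "payload": {
  "grip": [-1, -1, -1, -1, -1],
  "linear": [
    [0, 0, 0],
    [0, 0, 0],
    [0, 0, 0],
    [0, 0, 0],
    [0, 0, 0]
  ],
  "turn": [0.0477, 0.0477, 0.0477, 0.0477, 0.0477]
}}

```text
t: 66.25
eef_pos: [514.2, 59.2, 380.7]
tcp_rot: [1.824, 1.571, 0.865]
ft_force: [-1.1, 0.6, -0.3]
opening: 1.0
```

>>> {"api": "carry_out", "payload": {
  "grip": [-1, -1, -1, -1, -1],
  "linear": [
    [0, 0, 0],
    [0, 0, 0],
    [0, 0, 0],
    [0, 0, 0],
    [0, 0, 0]
  ],
  "turn": [0.0477, 0.0477, 0.0477, 0.0477, 0.022]
}}

```text
t: 66.75
eef_pos: [514.2, 59.2, 380.7]
tcp_rot: [2.291, 1.571, 0.663]
ft_force: [-0.1, 0.9, -0.2]
opening: 1.002
```

```bash
python3 -c "
from h import *
nestcheck()"
```

```text
wrist ([356.8, 136.3], [356.7, 136.4], [561.4, 107.9], 182)
side ([314.8, 176.4], [315.6, 176.3], [563.9, 107.3], 17) z146 would be [[314.85560804 173.6342184 ]]
t 66.8 grasp [514.2  59.2 385.7] yaw -2.99 j6 0.04 open 0.999 F [-0.8 -0.5 -0.1]
 shift scaled [ 0.5314  0.0891 -0.1022] mm [265.7  44.5 -51.1] turn rows 0.00 of .0477
```

>>> {"api": "carry_out", "payload": {
  "grip": [-1, -1, -1, -1, -1],
  "linear": [
    [0.083, 0.018, 0],
    [0.083, 0.018, 0],
    [0.083, 0.018, 0],
    [0.083, 0.018, 0],
    [0.083, 0.017, 0]
  ],
  "turn": [0, 0, 0, 0, 0]
}}

```text
t: 67.35
eef_pos: [559.0, 56.9, 171.7]
tcp_rot: [1.793, 1.57, 0.174]
ft_force: [0.6, -0.6, -0.1]
opening: 1.002
```

>>> {"api": "carry_out", "payload": {
  "grip": [-1, -1, -1, -1, -1],
  "linear": [
    [0, 0, -0.052],
    [0, 0, -0.051],
    [0.04, 0, 0],
    [0.04, 0, 0],
    [0.036, 0, 0]
  ],
  "turn": [0, 0, 0, 0, 0]
}}

```text
t: 67.85
eef_pos: [561.3, 108.6, 114.3]
tcp_rot: [2.855, 1.571, 1.236]
ft_force: [-0.0, -0.2, -0.3]
opening: 1.0
```

>>> {"api": "carry_out", "payload": {
  "grip": [1, 1, 1, 1, 1],
  "linear": [
    [0, 0, 0],
    [0, 0, 0],
    [0, 0, 0],
    [0, 0, 0],
    [0, 0, 0]
  ],
  "turn": [0, 0, 0, 0, 0]
}}

```text
t: 68.35
eef_pos: [561.6, 108.3, 115.8]
tcp_rot: [1.751, 1.57, 0.129]
ft_force: [0.1, -0.2, -0.2]
opening: 0.638
```

>>> {"api": "carry_out", "payload": {
  "grip": [1, 1, 1, 1, 1],
  "linear": [
    [0, 0, 0],
    [0, 0, 0],
    [0, 0, 0],
    [0, 0, 0],
    [-0.03, 0, 0]
  ],
  "turn": [0, 0, 0, 0, 0]
}}

```text
t: 68.85
eef_pos: [560.5, 108.2, 128.7]
tcp_rot: [-1.468, 1.567, -3.09]
ft_force: [0.8, -0.8, -0.8]
opening: 0.351
```

```bash
python3 -c "
from h import *
go(523.7,-321.1,225,-3)"
```

```text
t 68.8 grasp [560.5 108.2 133.7] yaw -2.94 j6 0.13 open 0.351 F [ 0.8 -0.8 -0.8]
 shift scaled [-0.1822 -0.0301  0.8614] mm [-91.1 -15.  430.7] turn rows 0.01 of .0477
```

>>> {"api": "carry_out", "payload": {
  "grip": [1, 1, 1, 1, 1],
  "linear": [
    [-0.07, 0, 0],
    [-0.07, 0, 0],
    [-0.05, 0, 0.06],
    [0, -0.006, 0.09],
    [0, -0.006, 0.09]
  ],
  "turn": [0, 0, 0, 0, 0]
}}

```text
t: 69.35
eef_pos: [548.9, -12.1, 225.8]
tcp_rot: [1.512, 1.57, -0.109]
ft_force: [1.0, -0.2, -2.4]
opening: 0.351
```

>>> {"api": "carry_out", "payload": {
  "grip": [1, 1, 1, 1, 1],
  "linear": [
    [0, -0.004, 0.09],
    [0, -0.004, 0.09],
    [0, -0.004, 0.09],
    [0, -0.003, 0.09],
    [0, -0.003, 0.09]
  ],
  "turn": [0, 0, 0, 0, 0]
}}

```text
t: 69.85
eef_pos: [528.1, -237.2, 224.9]
tcp_rot: [-2.274, 1.57, 2.387]
ft_force: [0.9, -0.4, -1.9]
opening: 0.357
```

>>> {"api": "carry_out", "payload": {
  "grip": [1, 1, 1, 1, 1],
  "linear": [
    [0, 0, 0.09],
    [0, 0, 0.06],
    [0, 0, 0.022],
    [0, 0, 0],
    [0, 0, 0]
  ],
  "turn": [0, 0, 0, 0, 0]
}}

```text
t: 70.35
eef_pos: [524.2, -320.2, 224.8]
tcp_rot: [-2.501, 1.57, 2.161]
ft_force: [0.1, 0.3, -1.9]
opening: 0.355
```

```bash
python3 -c "
from h import *
tin([((466.5,-350),109),((415.7,-314.7),109),((463,-408.5),109),((409.7,-378.6),107),((520,-385),107)])
go(523.7,-321.1,105,-3)"
```

```text
([262.0, 235.8], [467.0, -349.8], 146) ([202.3, 201.5], [416.2, -314.5], 147) ([259.0, 301.0], [457.0, -417.6], 0) ([nan, nan], [nan, nan], 0) ([321.3, 264.3], [520.1, -382.2], 152) 
t 70.4 grasp [ 524.4 -319.9  230. ] yaw -2.88 j6 -0.61 open 0.354 F [-0.4  0.6 -1. ]
 shift scaled [ 0.2501 -0.0012  0.0026] mm [125.   -0.6   1.3] turn rows 0.01 of .0477h.py:55: RuntimeWarning: invalid value encountered in scalar divide
  c=(w*xx).sum()/w.sum(),(w*yy).sum()/w.sum();return np.round([u,v],1).tolist(),np.round(c,1).tolist(),p2w(nm,*c,z,i).round(1)[:2].tolist(),round(float(w.sum()/80))
```

Lower into slot S2, release, rise.

>>> {"api": "carry_out", "payload": {
  "grip": [1, 1, 1, 1, 1],
  "linear": [
    [0.07, -0.001, 0.002],
    [0.07, 0, 0],
    [0.06, 0, 0],
    [0.04, 0, 0],
    [0.012, 0, 0]
  ],
  "turn": [0, 0, 0, 0, 0]
}}

```text
t: 70.9
eef_pos: [523.4, -320.3, 97.3]
tcp_rot: [-2.228, 1.567, 2.435]
ft_force: [0.0, 0.1, -1.8]
opening: 0.349
```

>>> {"api": "carry_out", "payload": {
  "grip": [1, 1, 1, 1, 1],
  "linear": [
    [0.012, 0, 0],
    [0.006, 0, 0],
    [0.004, 0, 0],
    [0.003, 0, 0],
    [0, 0, 0]
  ],
  "turn": [0, 0, 0, 0, 0]
}}

```text
t: 71.4
eef_pos: [524.8, -322.7, 88.8]
tcp_rot: [1.07, 1.567, -0.552]
ft_force: [1.5, 2.0, 9.3]
opening: 0.349
```

```bash
python3 -c "
from h import *
go(523.7,-321.1,93,-3)"
```

```text
t 71.4 grasp [ 524.8 -322.7   93.8] yaw -2.93 j6 -0.61 open 0.349 F [1.5 2.  9.3]
 shift scaled [ 0.0015 -0.0024 -0.003 ] mm [ 0.8 -1.2 -1.5] turn rows 0.01 of .0477
```

>>> {"api": "carry_out", "payload": {
  "grip": [-0.2, -0.2, -0.2, -0.2, -0.2],
  "linear": [
    [0, 0, 0],
    [0, 0, 0],
    [0, 0, 0],
    [0, 0, 0],
    [0, 0, 0]
  ],
  "turn": [0, 0, 0, 0, 0]
}}

```text
t: 71.9
eef_pos: [523.7, -322.3, 86.5]
tcp_rot: [-2.584, 1.571, 2.077]
ft_force: [-0.2, -0.1, -0.2]
opening: 0.599
```

>>> {"api": "carry_out", "payload": {
  "grip": [-0.2, -0.2, -0.2, -0.2, -1],
  "linear": [
    [-0.04, 0, 0],
    [-0.07, 0, 0],
    [-0.08, 0, 0],
    [-0.08, 0, 0],
    [0, 0, 0]
  ],
  "turn": [0, 0, 0, 0, 0]
}}

```text
t: 72.4
eef_pos: [525.2, -323.3, 226.9]
tcp_rot: [0.976, 1.562, -0.646]
ft_force: [0.4, -0.8, -0.4]
opening: 0.639
```

```bash
python3 -c "
from h import *
tin([((466.5,-350),109),((520,-385),107),((524,-322),107)])
go(438.5,-124,229,-3)"
```

```text
([258.3, 227.4], [465.8, -345.9], 75) ([319.2, 262.1], [520.0, -384.8], 204) ([320.2, 198.2], [524.3, -321.8], 212) 
t 72.5 grasp [ 524.3 -322.7  229. ] yaw -2.93 j6 -0.61 open 0.678 F [-0.3  0.3 -0.4]
 shift scaled [-0.0017 -0.1918 -0.3882] mm [  -0.9  -95.9 -194.1] turn rows 0.01 of .0477
```

>>> {"api": "carry_out", "payload": {
  "grip": [-1, -1, -1, -1, -1],
  "linear": [
    [0, -0.038, -0.077],
    [0, -0.038, -0.077],
    [0, -0.038, -0.077],
    [0, -0.038, -0.077],
    [0, -0.038, -0.077]
  ],
  "turn": [0, 0, 0, 0, 0]
}}

```text
t: 72.95
eef_pos: [437.3, -123.6, 220.3]
tcp_rot: [-2.008, 1.569, 2.653]
ft_force: [0.1, 0.7, 0.3]
opening: 0.999
```

>>> {"api": "carry_out", "payload": {
  "grip": [-1, -1, -1],
  "linear": [
    [0, 0, 0],
    [0, 0, 0],
    [0, 0, 0]
  ],
  "turn": [0, 0, 0]
}}

```text
t: 73.25
eef_pos: [439.1, -125.7, 221.1]
tcp_rot: [-1.906, 1.57, 2.755]
ft_force: [-0.4, 0.5, -0.1]
opening: 1.0
```

```bash
python3 -c "
from h import *
i=cams.camera_info('wrist');w=cams.read_camera('wrist');cv2.imwrite('pics/w17.png',w)
c=[k for k in cork('wrist',115,(270,140,390,245),i,w) if 400<k[1]<900];print(c,w2p('wrist',[[438.5,-124,115]],i))
print('shaker',w2p('wrist',[[444.9,-28.5,90]],i))
go(*c[0][3],89,-3)"
```

```text
[([319.7, 203.9], 620, [29, 27], [436.9, -125.2])] [[321.45573319 202.43464151]]
shaker [[323.00890486  88.68017302]]
t 73.3 grasp [ 439.1 -125.9  226.1] yaw -2.97 j6 -0.37 open 1.000 F [ 0.2 -0.2 -0.8]
 shift scaled [ 0.2742 -0.0043 -0.0012] mm [137.1  -2.1  -0.6] turn rows 0.00 of .0477
```

>>> {"api": "carry_out", "payload": {
  "grip": [-1, -1, -1, -1, -1],
  "linear": [
    [0.06, -0.004, -0.001],
    [0.06, 0, 0],
    [0.06, 0, 0],
    [0.06, 0, 0],
    [0.034, 0, 0]
  ],
  "turn": [0, 0, 0, 0, 0]
}}

```text
t: 73.8
eef_pos: [436.3, -125.2, 82.2]
tcp_rot: [-1.966, 1.568, 2.694]
ft_force: [1.2, -0.4, -0.8]
opening: 0.995
```

>>> {"api": "carry_out", "payload": {
  "grip": [1, 1, 1, 1, 1],
  "linear": [
    [0, 0, 0],
    [0, 0, 0],
    [0, 0, 0],
    [0, 0, 0],
    [0, 0, 0]
  ],
  "turn": [0, 0, 0, 0, 0]
}}

```text
t: 74.3
eef_pos: [437.0, -124.7, 85.3]
tcp_rot: [1.269, 1.569, -0.353]
ft_force: [0.5, -0.3, -0.0]
opening: 0.635
```

>>> {"api": "carry_out", "payload": {
  "grip": [1, 1, 1, 1, 1],
  "linear": [
    [0, 0, 0],
    [0, 0, 0],
    [0, 0, 0],
    [0, 0, 0],
    [-0.03, 0, 0]
  ],
  "turn": [0, 0, 0, 0, 0]
}}

```text
t: 74.8
eef_pos: [436.0, -124.3, 98.6]
tcp_rot: [-1.965, 1.568, 2.696]
ft_force: [0.8, 0.6, -2.2]
opening: 0.352
```

>>> {"api": "carry_out", "payload": {
  "grip": [1, 1, 1, 1, 1],
  "linear": [
    [-0.07, 0, 0],
    [-0.07, 0, 0],
    [-0.07, 0, 0],
    [0, 0, 0],
    [0, 0, 0]
  ],
  "turn": [0, 0, 0, 0, 0]
}}

```text
t: 75.3
eef_pos: [436.5, -124.5, 204.5]
tcp_rot: [1.345, 1.57, -0.277]
ft_force: [0.1, 0.9, -3.1]
opening: 0.352
```

```bash
python3 -c "
from h import *
go(561.2,107.7,205,-3)
"
```

```text
t 75.3 grasp [ 436.5 -124.5  209.5] yaw -2.93 j6 -0.37 open 0.352 F [ 0.1  0.9 -3.1]
 shift scaled [ 0.0091  0.2252 -0.4765] mm [   4.6  112.6 -238.2] turn rows 0.01 of .0477
```

>>> {"api": "carry_out", "payload": {
  "grip": [1, 1, 1, 1, 1],
  "linear": [
    [0, 0.038, -0.08],
    [0, 0.038, -0.08],
    [0, 0.038, -0.08],
    [0, 0.038, -0.08],
    [0, 0.037, -0.08]
  ],
  "turn": [0, 0, 0, 0, 0]
}}

```text
t: 75.8
eef_pos: [541.3, 72.0, 202.4]
tcp_rot: [-1.519, 1.568, -3.142]
ft_force: [1.2, 0.5, -2.5]
opening: 0.355
```

>>> {"api": "carry_out", "payload": {
  "grip": [1, 1, 1, 1, 1],
  "linear": [
    [0, 0.036, -0.076],
    [0.045, 0, 0],
    [0.045, 0, 0],
    [0, 0, 0],
    [0, 0, 0]
  ],
  "turn": [0, 0, 0, 0, 0]
}}

```text
t: 76.3
eef_pos: [560.9, 107.2, 158.5]
tcp_rot: [-1.483, 1.568, -3.106]
ft_force: [0.0, 0.7, -2.3]
opening: 0.351
```

```bash
python3 -c "
from h import *
go(561.2,107.7,121,-3)
"
```

```text
t 76.3 grasp [560.9 107.2 163.5] yaw -2.94 j6 0.12 open 0.351 F [ 0.   0.7 -2.3]
 shift scaled [ 0.0851  0.0008 -0.001 ] mm [42.5  0.4 -0.5] turn rows 0.01 of .0477
```

>>> {"api": "carry_out", "payload": {
  "grip": [1, 1, 1, 1, 1],
  "linear": [
    [0.03, 0.001, -0.001],
    [0.025, 0, 0],
    [0.015, 0, 0],
    [0.008, 0, 0],
    [0.006, 0, 0]
  ],
  "turn": [0, 0, 0, 0, 0]
}}

```text
t: 76.8
eef_pos: [561.9, 107.7, 117.6]
tcp_rot: [2.248, 1.571, 0.626]
ft_force: [0.8, 0.1, -3.1]
opening: 0.352
```

>>> {"api": "carry_out", "payload": {
  "grip": [1, 1, 1, -1, -1],
  "linear": [
    [0.004, 0, 0],
    [0.002, 0, 0],
    [0, 0, 0],
    [0, 0, 0],
    [0, 0, 0]
  ],
  "turn": [0, 0, 0, 0, 0]
}}

```text
t: 77.3
eef_pos: [562.1, 107.9, 115.0]
tcp_rot: [1.834, 1.57, 0.212]
ft_force: [-0.2, -0.1, -0.2]
opening: 0.466
```

>>> {"api": "carry_out", "payload": {
  "grip": [-1, -1, -1, -1, -1],
  "linear": [
    [0, 0, 0],
    [0, 0, 0],
    [0, 0, 0],
    [-0.04, 0, 0],
    [-0.06, 0, 0]
  ],
  "turn": [0, 0, 0, 0, 0]
}}

```text
t: 77.8
eef_pos: [561.1, 107.8, 163.9]
tcp_rot: [-1.472, 1.568, -3.094]
ft_force: [-0.4, -0.2, 0.4]
opening: 0.881
```

>>> {"api": "carry_out", "payload": {
  "grip": [-1, -1, -1, -1, -1],
  "linear": [
    [-0.06, 0, 0.06],
    [-0.06, 0, 0.07],
    [-0.06, 0, 0.07],
    [0, 0, 0],
    [0, 0, 0]
  ],
  "turn": [0, 0, 0, 0, 0]
}}

```text
t: 78.3
eef_pos: [556.6, 7.5, 254.9]
tcp_rot: [1.728, 1.57, 0.104]
ft_force: [0.0, 0.6, -0.6]
opening: 0.997
```

```bash
python3 -c "
from h import *
i=cams.camera_info('wrist');w=cams.read_camera('wrist');cv2.imwrite('pics/w18.png',w)
q=corkat('wrist',(561.2,108),145.5,w,16,i);print(q);print(corkat('wrist',q[2],145.5,w,16,i))
go(524.2,257.2,377,87)
"
```

```text
([321.0, 81.7], [321.5, 83.0], [561.5, 107.0], 442)
([321.4, 83.0], [321.7, 83.7], [561.7, 106.4], 469)
t 78.3 grasp [556.4   8.2 259.1] yaw -2.96 j6 -0.05 open 1.000 F [ 0.3 -0.2 -1. ]
 shift scaled [-0.2356 -0.0902 -0.4941] mm [-117.8  -45.1 -247.1] turn rows -10.48 of .0477
```

>>> {"api": "carry_out", "payload": {
  "grip": [-1, -1, -1, -1, -1],
  "linear": [
    [-0.08, -0.03, 0],
    [-0.08, -0.03, 0],
    [-0.08, -0.03, 0],
    [0, 0, 0],
    [0, 0, 0]
  ],
  "turn": [0, 0, 0, -0.0477, -0.0477]
}}

```text
t: 78.85
eef_pos: [511.5, 11.4, 374.7]
tcp_rot: [1.629, 1.57, 0.314]
ft_force: [0.8, -0.4, -0.1]
opening: 0.999
```

>>> {"api": "carry_out", "payload": {
  "grip": [-1, -1, -1, -1, -1],
  "linear": [
    [0, 0, 0],
    [0, 0, 0],
    [0, 0, 0],
    [0, 0, 0],
    [0, 0, 0]
  ],
  "turn": [-0.0477, -0.0477, -0.0477, -0.0477, -0.0477]
}}

```text
t: 79.35
eef_pos: [511.7, 11.4, 373.2]
tcp_rot: [-2.78, 1.568, 2.938]
ft_force: [-0.5, 0.6, 0.7]
opening: 1.002
```

>>> {"api": "carry_out", "payload": {
  "grip": [-1, -1, -1, -1, -1],
  "linear": [
    [0, 0, 0],
    [0, 0, 0],
    [0, 0, 0],
    [0, 0, 0],
    [0, 0.09, 0]
  ],
  "turn": [-0.0477, -0.0477, -0.0477, -0.022, 0]
}}

```text
t: 79.85
eef_pos: [514.4, 53.9, 373.1]
tcp_rot: [-2.819, 1.568, -2.874]
ft_force: [1.2, 0.5, -0.5]
opening: 1.001
```

>>> {"api": "carry_out", "payload": {
  "grip": [-1, -1, -1, -1, -1],
  "linear": [
    [0, 0.09, 0],
    [0, 0.09, 0],
    [0, 0.09, 0],
    [0, 0.09, 0],
    [0, 0.043, 0]
  ],
  "turn": [0, 0, 0, 0, 0]
}}

```text
t: 80.35
eef_pos: [524.2, 260.7, 372.8]
tcp_rot: [-2.995, 1.568, -3.046]
ft_force: [-0.1, -0.3, -0.6]
opening: 0.997
```

>>> {"api": "carry_out", "payload": {
  "grip": [-1, -1],
  "linear": [
    [0, 0, 0],
    [0, 0, 0]
  ],
  "turn": [0, 0]
}}

```text
t: 80.55
eef_pos: [524.6, 257.1, 373.3]
tcp_rot: [-2.695, 1.569, -2.747]
ft_force: [-0.7, -0.8, 0.8]
opening: 1.003
```

```bash
python3 -c "
from h import *
go(524.4,257.2,327,87)
"
```

```text
t 80.5 grasp [524.6 257.1 378.3] yaw 87.01 j6 -1.18 open 1.003 F [-0.7 -0.8  0.8]
 shift scaled [ 0.1026  0.0002 -0.0002] mm [51.3  0.1 -0.1] turn rows 0.00 of .0477
```

>>> {"api": "carry_out", "payload": {
  "grip": [-1, -1, -1, -1, 1],
  "linear": [
    [0.035, 0, 0],
    [0.035, 0, 0],
    [0.033, 0, 0],
    [0, 0, 0],
    [0, 0, 0]
  ],
  "turn": [0, 0, 0, 0, 0]
}}

```text
t: 81.05
eef_pos: [525.3, 255.7, 323.4]
tcp_rot: [-2.738, 1.571, -2.793]
ft_force: [0.1, -0.0, 1.0]
opening: 0.96
```

>>> {"api": "carry_out", "payload": {
  "grip": [1, 1, 1, 1, 1],
  "linear": [
    [0, 0, 0],
    [0, 0, 0],
    [0, 0, 0],
    [0, 0, 0],
    [0, 0, 0]
  ],
  "turn": [0, 0, 0, 0, 0]
}}

```text
t: 81.55
eef_pos: [525.1, 256.4, 323.3]
tcp_rot: [0.655, 1.571, 0.601]
ft_force: [0.1, -0.0, 0.8]
opening: 0.554
```

>>> {"api": "carry_out", "payload": {
  "grip": [1, 1, 1, 1, 1],
  "linear": [
    [0, 0, 0],
    [0, 0, 0],
    [0, 0, 0],
    [0, 0, 0],
    [0, 0, 0]
  ],
  "turn": [0, 0, 0, 0, 0]
}}

```text
t: 82.05
eef_pos: [525.2, 256.9, 323.4]
tcp_rot: [1.119, 1.569, 1.064]
ft_force: [-0.0, 3.9, 2.3]
opening: 0.222
```

>>> {"api": "carry_out", "payload": {
  "grip": [1, 1, 1, 1, 1],
  "linear": [
    [-0.012, -0.041, 0],
    [-0.007, -0.043, 0],
    [-0.002, -0.043, 0],
    [0.003, -0.043, 0],
    [0.008, -0.042, 0]
  ],
  "turn": [0, 0, 0, 0, 0]
}}

```text
t: 82.55
eef_pos: [519.1, 150.6, 328.8]
tcp_rot: [1.257, 1.568, 1.202]
ft_force: [-0.3, 5.9, 4.7]
opening: 0.222
```

>>> {"api": "carry_out", "payload": {
  "grip": [1, 1, 1, 1, 1],
  "linear": [
    [0.013, -0.041, 0],
    [0.018, -0.039, 0],
    [0.023, -0.037, 0],
    [0.027, -0.034, 0],
    [0.031, -0.03, 0]
  ],
  "turn": [0, 0, 0, 0, 0]
}}

```text
t: 83.05
eef_pos: [514.0, 60.2, 272.3]
tcp_rot: [1.533, 1.569, 1.478]
ft_force: [-0.7, 6.1, 5.2]
opening: 0.226
```

```bash
python3 -c "
from h import *
fit()"
```

```text
fit th 1.213 e -2.3
lever th 1.197 r 180.3 lat 44.6 back -50.3 z 277.3 F [-0.7  6.1  5.2] open 0.226 t 83.0
```

>>> {"api": "carry_out", "payload": {
  "grip": [1, 1, 1, 1, 1],
  "linear": [
    [0.034, -0.026, 0],
    [0.037, -0.022, 0],
    [0.039, -0.018, 0],
    [0.041, -0.012, 0],
    [0.042, -0.006, 0]
  ],
  "turn": [0, 0, 0, 0, 0]
}}

```text
t: 83.55
eef_pos: [511.7, 18.3, 175.6]
tcp_rot: [2.05, 1.57, 1.995]
ft_force: [-2.4, 8.7, 14.3]
opening: 0.221
```

>>> {"api": "carry_out", "payload": {
  "grip": [1, 1, 1, 1, 1],
  "linear": [
    [0.03, 0, 0],
    [0.015, 0, 0],
    [0.008, 0, 0],
    [0.006, 0, 0],
    [0.006, 0, 0]
  ],
  "turn": [0, 0, 0, 0, 0]
}}

```text
t: 84.05
eef_pos: [515.0, 17.1, 146.8]
tcp_rot: [-0.192, 1.562, -0.246]
ft_force: [-2.6, -6.1, 40.0]
opening: 0.22
```

>>> {"api": "carry_out", "payload": {
  "grip": [1, 1, 1],
  "linear": [
    [0.006, 0, 0],
    [0, 0, 0],
    [0, 0, 0]
  ],
  "turn": [0, 0, 0]
}}

```text
t: 84.35
eef_pos: [515.3, 17.1, 143.6]
tcp_rot: [-0.171, 1.561, -0.225]
ft_force: [0.3, -6.3, 32.8]
opening: 0.225
```

```bash
python3 -c "
from h import *
fit();barend()"
```

```text
fit th 1.874 e 17.6
lever th 1.972 r 178.5 lat 41.0 back -93.2 z 148.6 F [ 0.3 -6.3 32.8] open 0.225 t 84.3
ref1 346.77 186.4
ref2 346.8 186.11
now 346.81 186.12
```

>>> {"api": "carry_out", "payload": {
  "grip": [1, 1, 1, 1, 1],
  "linear": [
    [-0.006, 0, 0],
    [-0.034, 0.003, 0],
    [-0.035, 0.005, 0],
    [-0.033, 0.008, 0],
    [-0.033, 0.011, 0]
  ],
  "turn": [0, 0, 0, 0, 0]
}}

```text
t: 84.9
eef_pos: [515.2, 31.0, 212.5]
tcp_rot: [-0.156, 1.564, -0.21]
ft_force: [12.2, 7.6, 0.3]
opening: 0.224
```

>>> {"api": "carry_out", "payload": {
  "grip": [1],
  "linear": [
    [0, 0, 0]
  ],
  "turn": [0]
}}

```text
t: 85.0
eef_pos: [515.3, 31.6, 213.6]
tcp_rot: [-0.075, 1.563, -0.129]
ft_force: [7.7, -3.4, 6.7]
opening: 0.227
```

```bash
python3 -c "
from h import *
back(18)"
```

```text
fit th 1.513 e 10.6
lever th 1.565 r 174.6 lat 41.8 back -78.7 z 218.6 F [ 7.7 -3.4  6.7] open 0.227 t 85.0
[[-0.028, 0.014, 0], [-0.026, 0.015, 0], [-0.024, 0.017, 0], [-0.024, 0.02, 0], [-0.021, 0.021, 0]]
[[-0.019, 0.023, 0], [-0.018, 0.025, 0], [-0.015, 0.026, 0], [-0.014, 0.027, 0], [-0.01, 0.029, 0]]
[[-0.009, 0.029, 0], [-0.006, 0.029, 0], [-0.003, 0.03, 0], [-0.001, 0.031, 0], [0.002, 0.03, 0]]
[[0.004, 0.03, 0], [0.007, 0.029, 0], [0.009, 0.029, 0]]
```

>>> {"api": "carry_out", "payload": {
  "grip": [1, 1, 1, 1, 1],
  "linear": [
    [-0.028, 0.014, 0],
    [-0.026, 0.015, 0],
    [-0.024, 0.017, 0],
    [-0.024, 0.02, 0],
    [-0.021, 0.021, 0]
  ],
  "turn": [0, 0, 0, 0, 0]
}}

```text
t: 85.5
eef_pos: [516.8, 75.8, 273.1]
tcp_rot: [0.19, 1.567, 0.135]
ft_force: [9.6, 5.6, -3.7]
opening: 0.222
```

>>> {"api": "carry_out", "payload": {
  "grip": [1, 1, 1, 1, 1],
  "linear": [
    [-0.019, 0.023, 0],
    [-0.018, 0.025, 0],
    [-0.015, 0.026, 0],
    [-0.014, 0.027, 0],
    [0, 0, 0]
  ],
  "turn": [0, 0, 0, 0, 0]
}}

```text
t: 86.0
eef_pos: [519.0, 126.8, 306.1]
tcp_rot: [0.186, 1.567, 0.133]
ft_force: [4.0, 2.1, 3.9]
opening: 0.225
```

```bash
python3 -c "
from h import *
back(9)"
```

```text
fit th 0.749 e 12.7
lever th 0.769 r 167.7 lat 43.1 back 16.6 z 311.1 F [4.  2.1 3.9] open 0.225 t 86.0
[[-0.01, 0.028, 0], [-0.008, 0.029, 0], [-0.006, 0.029, 0], [-0.003, 0.03, 0], [-0.001, 0.03, 0]]
[[0.002, 0.03, 0], [0.004, 0.029, 0], [0.007, 0.03, 0], [0.009, 0.028, 0]]
```

>>> {"api": "carry_out", "payload": {
  "grip": [1, 1, 1, 1, 1],
  "linear": [
    [-0.01, 0.028, 0],
    [-0.008, 0.029, 0],
    [-0.006, 0.029, 0],
    [-0.003, 0.03, 0],
    [-0.001, 0.03, 0]
  ],
  "turn": [0, 0, 0, 0, 0]
}}

```text
t: 86.5
eef_pos: [522.5, 199.3, 319.4]
tcp_rot: [-0.184, 1.569, -0.238]
ft_force: [6.4, 0.2, -2.5]
opening: 0.227
```

>>> {"api": "carry_out", "payload": {
  "grip": [1, 1, 1, 1, 1],
  "linear": [
    [0.002, 0.03, 0],
    [0.004, 0.03, 0],
    [0.007, 0.029, 0],
    [0.009, 0.029, 0],
    [0, 0.003, 0]
  ],
  "turn": [0, 0, 0, 0, 0]
}}

```text
t: 87.0
eef_pos: [525.4, 259.3, 307.5]
tcp_rot: [-1.628, 1.568, -1.681]
ft_force: [5.8, -10.1, 0.1]
opening: 0.224
```

>>> {"api": "carry_out", "payload": {
  "grip": [1, 1],
  "linear": [
    [0, 0, 0],
    [0, 0, 0]
  ],
  "turn": [0, 0]
}}

```text
t: 87.2
eef_pos: [525.4, 258.9, 307.7]
tcp_rot: [-1.798, 1.57, -1.853]
ft_force: [4.2, -3.4, 0.6]
opening: 0.226
```

```bash
python3 -c "
from h import *
fit()"
```

```text
fit th -0.004 e 14.2
lever th -0.042 r 167.3 lat 43.7 back 148.8 z 312.7 F [ 4.2 -3.4  0.6] open 0.226 t 87.2
```

>>> {"api": "carry_out", "payload": {
  "grip": [-1, -1, -1, -1, -1],
  "linear": [
    [0, 0, 0],
    [0, 0, 0],
    [0, 0, 0],
    [0, 0, 0],
    [0, 0, 0]
  ],
  "turn": [0, 0, 0, 0, 0]
}}

```text
t: 87.7
eef_pos: [525.1, 259.0, 308.1]
tcp_rot: [2.982, 1.571, 2.928]
ft_force: [0.5, 0.9, 0.6]
opening: 0.59
```

>>> {"api": "carry_out", "payload": {
  "grip": [-1, -1, -1, -1, -1],
  "linear": [
    [0, 0, 0],
    [0, 0, 0],
    [-0.08, 0, 0],
    [-0.065, 0, 0],
    [0, -0.08, 0]
  ],
  "turn": [0, 0, 0, 0, 0]
}}

```text
t: 88.2
eef_pos: [524.0, 221.2, 384.4]
tcp_rot: [0.457, 1.564, 0.406]
ft_force: [1.4, -1.6, -0.8]
opening: 0.984
```

>>> {"api": "carry_out", "payload": {
  "grip": [-1, -1, -1, -1, -1],
  "linear": [
    [0, -0.08, 0],
    [0, -0.08, 0],
    [0, -0.08, 0],
    [0, -0.08, 0],
    [0, 0, 0]
  ],
  "turn": [0, 0, 0, 0, 0.0477]
}}

```text
t: 88.7
eef_pos: [514.2, 55.6, 380.8]
tcp_rot: [-0.962, 1.57, -1.168]
ft_force: [1.2, 1.4, -0.4]
opening: 1.0
```

>>> {"api": "carry_out", "payload": {
  "grip": [-1, -1, -1, -1, -1],
  "linear": [
    [0, 0, 0],
    [0, 0, 0],
    [0, 0, 0],
    [0, 0, 0],
    [0, 0, 0]
  ],
  "turn": [0.0477, 0.0477, 0.0477, 0.0477, 0.0477]
}}

```text
t: 89.2
eef_pos: [514.4, 59.1, 380.7]
tcp_rot: [1.536, 1.571, 0.576]
ft_force: [-0.0, -0.5, 0.1]
opening: 0.999
```

>>> {"api": "carry_out", "payload": {
  "grip": [-1, -1, -1, -1, -1],
  "linear": [
    [0, 0, 0],
    [0, 0, 0],
    [0, 0, 0],
    [0, 0, 0],
    [0, 0, 0]
  ],
  "turn": [0.0477, 0.0477, 0.0477, 0.0477, 0.022]
}}

```text
t: 89.7
eef_pos: [514.4, 59.2, 380.7]
tcp_rot: [2.502, 1.571, 0.874]
ft_force: [0.5, 0.6, 0.2]
opening: 0.998
```

```bash
python3 -c "
from h import *
nestcheck()"
```

```text
wrist ([356.5, 137.7], [356.6, 137.7], [561.2, 106.2], 183)
side ([315.0, 176.8], [315.9, 176.9], [563.4, 104.4], 17) z146 would be [[315.06299998 174.02073821]]
t 89.8 grasp [514.4  59.2 385.7] yaw -2.99 j6 0.04 open 1.003 F [-1.  -1.2  0.5]
 shift scaled [ 0.5314  0.0885 -0.0987] mm [265.7  44.3 -49.4] turn rows 0.00 of .0477
```

>>> {"api": "carry_out", "payload": {
  "grip": [-1, -1, -1, -1, -1],
  "linear": [
    [0.083, 0.018, 0],
    [0.083, 0.018, 0],
    [0.083, 0.018, 0],
    [0.083, 0.018, 0],
    [0.083, 0.017, 0]
  ],
  "turn": [0, 0, 0, 0, 0]
}}

```text
t: 90.3
eef_pos: [559.2, 56.9, 171.7]
tcp_rot: [1.739, 1.57, 0.12]
ft_force: [0.9, -1.5, 0.7]
opening: 0.996
```

>>> {"api": "carry_out", "payload": {
  "grip": [-1, -1, -1, -1, -1],
  "linear": [
    [0, 0, -0.05],
    [0, 0, -0.049],
    [0.04, 0, 0],
    [0.04, 0, 0],
    [0.036, 0, 0]
  ],
  "turn": [0, 0, 0, 0, 0]
}}

```text
t: 90.8
eef_pos: [561.3, 106.6, 114.3]
tcp_rot: [2.696, 1.571, 1.078]
ft_force: [0.8, -0.4, 0.1]
opening: 1.001
```

>>> {"api": "carry_out", "payload": {
  "grip": [1, 1, 1, 1, 1],
  "linear": [
    [0, 0, 0],
    [0, 0, 0],
    [0, 0, 0],
    [0, 0, 0],
    [0, 0, 0]
  ],
  "turn": [0, 0, 0, 0, 0]
}}

```text
t: 91.3
eef_pos: [561.6, 106.3, 115.8]
tcp_rot: [1.754, 1.57, 0.132]
ft_force: [0.5, 0.4, -0.1]
opening: 0.637
```

>>> {"api": "carry_out", "payload": {
  "grip": [1, 1, 1, 1, 1],
  "linear": [
    [0, 0, 0],
    [0, 0, 0],
    [0, 0, 0],
    [0, 0, 0],
    [-0.03, 0, 0]
  ],
  "turn": [0, 0, 0, 0, 0]
}}

```text
t: 91.8
eef_pos: [560.4, 106.2, 128.6]
tcp_rot: [-1.463, 1.567, -3.085]
ft_force: [0.5, 0.0, -1.7]
opening: 0.353
```

```bash
python3 -c "
from h import *
go(470.8,-285.7,225,-3)"
```

```text
t 91.8 grasp [560.5 106.2 133.6] yaw -2.94 j6 0.12 open 0.353 F [ 0.5  0.  -1.7]
 shift scaled [-0.1819 -0.1396  0.7921] mm [-91.  -69.8 396. ] turn rows 0.01 of .0477
```

>>> {"api": "carry_out", "payload": {
  "grip": [1, 1, 1, 1, 1],
  "linear": [
    [-0.07, 0, 0],
    [-0.07, 0, 0],
    [-0.05, 0, 0.06],
    [0, -0.018, 0.09],
    [0, -0.018, 0.09]
  ],
  "turn": [0, 0, 0, 0, 0]
}}

```text
t: 92.3
eef_pos: [536.8, -13.4, 225.6]
tcp_rot: [1.539, 1.57, -0.081]
ft_force: [-0.3, -0.7, -1.9]
opening: 0.351
```

>>> {"api": "carry_out", "payload": {
  "grip": [1, 1, 1, 1, 1],
  "linear": [
    [0, -0.018, 0.09],
    [0, -0.018, 0.09],
    [0, -0.018, 0.09],
    [0, -0.018, 0.09],
    [0, -0.018, 0.09]
  ],
  "turn": [0, 0, 0, 0, 0]
}}

```text
t: 92.8
eef_pos: [479.9, -236.6, 224.9]
tcp_rot: [-2.36, 1.57, 2.301]
ft_force: [0.9, -0.7, -3.0]
opening: 0.351
```

>>> {"api": "carry_out", "payload": {
  "grip": [1, 1, 1, 1, 1],
  "linear": [
    [0, -0.014, 0.07],
    [0, 0, 0.033],
    [0, 0, 0],
    [0, 0, 0],
    [0, 0, 0]
  ],
  "turn": [0, 0, 0, 0, 0]
}}

```text
t: 93.3
eef_pos: [471.5, -284.7, 225.0]
tcp_rot: [-2.602, 1.57, 2.06]
ft_force: [0.0, -0.0, -2.9]
opening: 0.352
```

```bash
python3 -c "
from h import *
go(470.8,-285.7,105,-3)"
```

```text
t 93.3 grasp [ 471.5 -284.7  230. ] yaw -2.86 j6 -0.61 open 0.352 F [ 0.  -0.  -2.9]
 shift scaled [ 0.2499 -0.0011  0.0022] mm [125.   -0.6   1.1] turn rows 0.02 of .0477
```

>>> {"api": "carry_out", "payload": {
  "grip": [1, 1, 1, 1, 1],
  "linear": [
    [0.07, -0.001, 0.001],
    [0.07, 0, 0],
    [0.06, 0, 0],
    [0.04, 0, 0],
    [0.012, 0, 0]
  ],
  "turn": [0, 0, 0, 0, 0]
}}

```text
t: 93.8
eef_pos: [470.4, -284.8, 97.3]
tcp_rot: [-2.236, 1.567, 2.426]
ft_force: [-0.1, -0.4, -2.1]
opening: 0.351
```

>>> {"api": "carry_out", "payload": {
  "grip": [1, 1, 1, 1, 1],
  "linear": [
    [0.012, 0, 0],
    [0.006, 0, 0],
    [0.004, 0, 0],
    [0.003, 0, 0],
    [0, 0, 0]
  ],
  "turn": [0, 0, 0, 0, 0]
}}

```text
t: 94.3
eef_pos: [471.7, -286.9, 88.8]
tcp_rot: [1.066, 1.567, -0.556]
ft_force: [0.1, 3.3, 11.9]
opening: 0.352
```

```bash
python3 -c "
from h import *
go(470.8,-285.7,93,-3)"
```

```text
t 94.3 grasp [ 471.7 -286.9   93.8] yaw -2.93 j6 -0.62 open 0.352 F [ 0.1  3.3 11.9]
 shift scaled [ 0.0015 -0.0019 -0.0023] mm [ 0.8 -1.  -1.1] turn rows 0.01 of .0477
```

>>> {"api": "carry_out", "payload": {
  "grip": [-0.2, -0.2, -0.2, -0.2, -0.2],
  "linear": [
    [0, 0, 0],
    [0, 0, 0],
    [0, 0, 0],
    [0, 0, 0],
    [0, 0, 0]
  ],
  "turn": [0, 0, 0, 0, 0]
}}

```text
t: 94.8
eef_pos: [470.6, -286.5, 86.6]
tcp_rot: [-2.7, 1.571, 1.961]
ft_force: [-0.1, -0.8, 0.2]
opening: 0.594
```

>>> {"api": "carry_out", "payload": {
  "grip": [-0.2, -0.2, -0.2, -0.2, -0.2],
  "linear": [
    [-0.04, 0, 0],
    [-0.07, 0, 0],
    [-0.08, 0, 0],
    [-0.09, 0, 0],
    [-0.09, 0, 0]
  ],
  "turn": [0, 0, 0, 0, 0]
}}

```text
t: 95.3
eef_pos: [470.3, -286.3, 273.3]
tcp_rot: [-2.39, 1.57, 2.271]
ft_force: [-0.1, -0.6, 0.0]
opening: 0.598
```

>>> {"api": "carry_out", "payload": {
  "grip": [-0.2, -0.2, -0.2, -0.2, -0.2],
  "linear": [
    [-0.02, 0, 0.08],
    [0, 0, 0.08],
    [0, 0, 0.08],
    [0, 0, 0.08],
    [0, 0, 0]
  ],
  "turn": [0, 0, 0, 0, 0]
}}

```text
t: 95.8
eef_pos: [461.5, -450.3, 280.5]
tcp_rot: [-1.136, 1.57, -2.762]
ft_force: [-0.9, 1.1, -0.2]
opening: 0.6
```

>>> {"api": "carry_out", "payload": {
  "grip": [-0.2, -0.2],
  "linear": [
    [0, 0, 0],
    [0, 0, 0]
  ],
  "turn": [0, 0]
}}

```text
t: 96.0
eef_pos: [462.5, -445.5, 281.5]
tcp_rot: [-2.751, 1.57, 1.91]
ft_force: [0.6, 1.1, -0.9]
opening: 0.6
```

Run:
```python
from h import *
go(470,-440,330,-3)
Ps=[((466.8,-350),109),((416,-314.6),109),((463.3,-408.5),109),((409.6,-378.4),107),((520,-385),107),((524.3,-321.8),107),((471,-286),107)]
tin(Ps)
w=cams.read_camera('wrist');s=cams.read_camera('side');t=cams.read_camera('top')
i=cams.camera_info('wrist')
for P,z in Ps:
    a=corkat('side',P,z,s,6);print('side',a)
u,v=w2p('wrist',[[466.5,-350,50]],i)[0].astype(int);print(u,v)
def c(im,u,v,h,k):
    y0,x0=max(v-h,0),max(u-h,0);return cv2.resize(im[y0:y0+2*h,x0:x0+2*h],(k,k),interpolation=cv2.INTER_CUBIC)
us,vs=w2p('side',[[466.5,-350,50]])[0].astype(int);ul,vl=w2p('side',[[560,150,150]])[0].astype(int)
vs=min(vs,345);m=np.vstack([np.hstack([c(w,u,v,95,400),c(s,us,vs,55,400)]),np.hstack([np.zeros((200,800,3),np.uint8)])])
m[400:,:320]=cv2.resize(s,(320,200));m[400:,330:650]=cv2.resize(t,(320,200))
cv2.imwrite('pics/final.png',m)
```

```text
t 96.0 grasp [ 462.5 -445.5  286.5] yaw -2.91 j6 -0.82 open 0.600 F [ 0.6  1.1 -0.9]
 shift scaled [-0.0871  0.0143 -0.0118] mm [-43.5   7.2  -5.9] turn rows 0.01 of .0477
([321.7, 94.8], [467.2, -350.0], 191) ([268.1, 60.0], [416.5, -314.3], 190) ([320.8, 153.7], [463.2, -408.5], 183) ([267.1, 126.8], [409.5, -378.2], 241) ([374.8, 128.0], [520.1, -385.2], 240) ([378.2, 62.2], [524.4, -321.7], 240) ([322.3, 26.0], [471.1, -286.0], 241) 
side ([370.9, 321.8], [366.7, 322.7], [456.7, -347.1], 1)
side ([345.4, 318.9], [345.2, 319.6], [414.7, -315.6], 36)
side ([383.6, 344.4], [379.4, 346.7], [451.7, -408.2], 1)
side ([357.3, 344.2], [357.4, 344.8], [409.1, -379.8], 49)
side ([397.0, 324.4], [nan, nan], [nan, nan], 0)
side ([383.4, 301.6], [383.5, 302.7], [522.9, -324.2], 36)
side ([358.0, 299.2], [358.2, 299.7], [470.9, -287.4], 41)
320 98h.py:55: RuntimeWarning: invalid value encountered in scalar divide
  c=(w*xx).sum()/w.sum(),(w*yy).sum()/w.sum();return np.round([u,v],1).tolist(),np.round(c,1).tolist(),p2w(nm,*c,z,i).round(1)[:2].tolist(),round(float(w.sum()/80))
```

View pics/final.png

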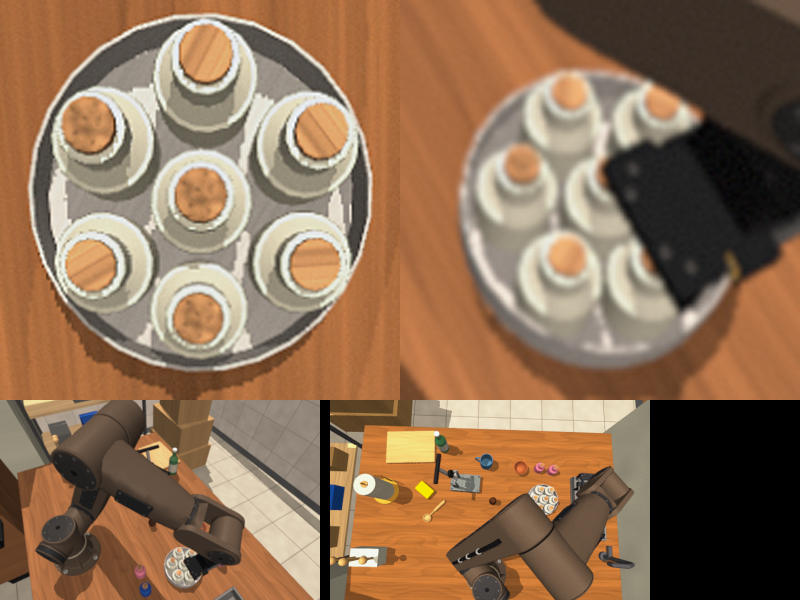

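```bash
python3 -c "
from h import *
print(env.state()['t'],env.job_done())"
```

```text
the job is handed in; nothing more can be done
96.2 None
```

I pressed all four corked jars with the lever and packed them around the three jars already in the tin. I handed the job in at 96 s; it gave no verdict.

**Pressing:** Each stroke went down to the end stop. On jar 1's first pull I couldn't tell whether it had reached the stop, so I eased back part way and pulled again. In every stroke the handle bar slipped 10–20 mm in the fingers near the stop, at about 30–35 N. I eased the lever back at about 1 rad/s or less each time, and it was at rest (about 0 rad) at every release. The highest force I saw on the tool was about 54 N, during the first easing. After each press, the side camera showed the cork top at about 133 mm above the counter, as expected. An unpressed cork would be at about 146 mm.

**Knocked jar:** The jar nearest the mug had shifted about 20 mm while I was working elsewhere. I measured it again before gripping it.

**Last checks:**
- **Tin:** The final picture shows seven upright jars in one layer. By the wrist camera, all are within about 65 mm of the tin's centre; the limit is 71 mm. My early tin-centre reading from the top camera was about 5 mm off, so I used the wrist camera's, which agreed with the middle jar.
- **Side view:** It confirmed four of the jars (two new ones within about 3 mm). The gripper blocked the other three, so those rest on the wrist camera alone.
- **Everything else:** In the small final overview the lever handle was back in its rest place and the other things looked unmoved; I did not measure them. The gripper was clear of everything.

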